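Put the two dough scrapers back in their own leaning holders

ROBOT

A 6-joint arm with a two-finger parallel gripper is mounted at the origin on the work surface. World frame = base frame: x ahead of the robot, y to its left, z up, the work surface at z = 0. Lengths are in mm, angles in rad, forces in N, time in s.
With the tool pointing down it reaches from about 375 to 750 mm from the base axis. Payload 9 kg.
Tool frame: the origin (TCP) lies between the finger pads; the fingertips stand 8 mm ahead of it and the grasp point (between the pads) lies 11 mm behind it (arm.tip_extent is the distance from the TCP to the fingertips, in mm); z points along the fingers, y is the line along which they close (so a half turn about z gives the same grasp; the last joint's range is limited). The gripper opens to 85 mm and grips with 20 to 120 N. Pads are 22 mm wide; open, the fingers measure 114 mm over their backs; the gripper's body (76 mm by 85 mm) begins 54 mm behind the grasp point. The pads swing forward as they close: fully open they stand 13 mm farther back than shut.
Start: joints at [-1.547, 0.104, 0.097, 1.564, 0, 1.353], TCP at [143.678, -582.574, 239.331] pointing down, gripper open.
Joint ranges: [-2.99, 2.99], [-0.84, 1.86], [-1.1, 1.16], [-1.84, 2.11], [-1.51, 1.56], [-3.14, 3.14]. Speed limits (rad/s): [2.22, 2.22, 2.57, 3.14, 3.14, 3.14].

INTERFACE

Orientations are given as a rotation vector (axis times angle).
In Python, from plant import arm gives the robot as it stands.
- The arm moves only by the tool play_rows, never from a script. Its argument "moves" is a list of rows, each a list of 7 numbers: the shift along the world's x, y, z in units of 40 mm (1.0 is 40 mm), then the turn, a rotation vector about the world's x, y, z in units of 5 degrees (1.0 is 5 degrees), then the opening, from 0 (shut) to 1 (fully open). In form: [[dx, dy, dz, ax, ay, az, hand], ...]. A call has 1 to 20 rows; each row is the pose to reach, as a shift and turn from the pose commanded when the call began; what a row does not reach only later rows make up. A row lasts 1/8 s, in which the tool goes at most 62.5 mm and 10.7 degrees, less where a joint would pass 70% of its speed; a pose out of reach is approached as far as the arm can. A call with a gripper value outside its range is refused whole. The fingers move at their own pace and stop on an object; the grip force is fixed at half the most. Time passes only in rows, so rows that repeat a pose let the fingers close. It gives the time, the measured TCP pose, the force, the opening and the grip force at its end, in the units of the state.
- arm.observe(): the state, without advancing time (a new reading comes with each control period).
- arm.camera(name): name is "scene" or "top" or "wrist"; returns the picture (384x512x3 uint8, red, green, blue); there is no depth.
- arm.calibration(name): a dict with "fx", "fy", "cx", "cy" (pixels), "R" (3x3) and "t" (3): a world point X has camera coordinates R X + t; the wrist camera has in their place "T_tool_cam" (4x4, takes a point from camera to tool coordinates, whose origin is the TCP and whose axes are the flange's). Camera axes: x right, y down, z forward; pixel columns grow to the right and rows downward; lengths in mm; the calibration is good to about 2 mm. A picture is of the moment at which its call begins: read the wrist's pose just before it. calibration takes no time and is no camera call.
- arm.close_job(): hands the job in; it is judged then, once.
The state is a dict: "clock": time; "qpos": joint angles; "joint_velocities": joint speeds; "effort": joint torques, N m; "tool_pos": TCP position; "orientation": TCP orientation; "wrist_force": force on the tool from outside, world axes, zero at the start; "ft_torque": the same for the moment, N m; "grip_width": opening from 0.0 (shut) to 1.0 (fully open); "grasp_force": force on a finger pad.
Only numpy, scipy, OpenCV 4.12 (cv2) and the standard library are available. Lean on these libraries where they do the work, as an engineer would, in place of code of your own. Each camera call takes 0.05 s, during which the arm holds its last target. There are 200 camera calls.

TASK

The small orange-handled plastic scraper has been left in the wooden holder, where the steel bench scraper belongs. Move it to its own narrow green holder, and move the steel scraper from the upright drainer to the wooden holder; slide each one gently down its leaning slot, blade edge first, until it is fully home, and let go. Do not drop them in, and leave the steamer, the scale and the flour shaker where they are.

Things in the scene. Friction and masses are not known exactly. Their poses are not given: they have to be found in the camera images.
- plastic_scraper: Small dough scraper, 110 g: white blade 90 wide (y) x 92 high (z) x 4 mm thick (x), orange grip bar on top, 90 long x 28 high x 22 mm thick. Origin: middle of the blade's free edge; z from edge to grip (grip centre at z = 106 mm). Symmetric under a half turn about z. Starts edge down on the wide slot's floor, leaning on its back rest, up to 18 mm off the slot's middle.
- steel_scraper: Bench scraper, 220 g: steel blade 130 wide (y) x 100 high (z) x 3 mm thick (x), dark wooden grip bar on top, 130 long x 28 high x 22 mm thick. Origin: middle of the blade's free edge; z from edge to grip (grip centre at z = 114 mm). Symmetric under a half turn about z. Starts upright in the drainer, edge down, leaning at most a few degrees.
- wide_stand: Brown wooden holder, the steel scraper's own place, fixed: base plate 115 x 162 x 12 mm with one leaning slot, about 105 mm high in all. Origin: underside, below the middle of the slot floor; z up, x away from the robot, yaw up to 17 deg either way. The two holders swap places between starts.
- wide_stand_slot: Slot of the brown wooden holder. Origin: centre of the slot floor, 36 mm above the worktop. z: out of the mouth, the way a scraper slides, leaning 35 deg from vertical towards the robot. y: along the slot, level; x: across it. Slot 138 mm long (y), 9 mm thick (x). Back rest (-x side, underneath, 10 mm thick) reaches z = 75 mm; front wall (8 mm) and end walls (12 mm) 55 mm.
- narrow_stand: Green plastic holder, the small plastic scraper's own place, fixed: base plate 115 x 122 x 12 mm with one leaning slot, about 105 mm high in all. Origin: underside, below the middle of the slot floor; z up, x away from the robot, yaw up to 17 deg either way. The two holders swap places between starts.
- narrow_stand_slot: Slot of the green plastic holder. Origin: centre of the slot floor, 36 mm above the worktop. z: out of the mouth, the way a scraper slides, leaning 25 deg from vertical towards the robot. y: along the slot, level; x: across it. Slot 98 mm long (y), 9 mm thick (x). Back rest (-x side, underneath, 10 mm thick) reaches z = 75 mm; front wall (8 mm) and end walls (12 mm) 55 mm.
- drainer: Stainless drainer, fixed: base plate 75 x 170 x 10 mm with one upright slot 146 mm long (y) and 7 mm thick (x), floor 10 mm and rim 67 mm above the worktop, walls 6 mm; wire bows 53 mm high at both ends. Origin: centre of the underside. Stands far left or far right; it and the steamer swap sides.
- steamer: Bystander: round lidded bamboo steamer, 156 mm across, about 95 mm high; loose, leave it. Origin: centre of the underside.
- scale: Bystander: flat white kitchen scale 120 x 160 x 42 mm behind the holders; loose, leave it. Origin: centre of the underside.
- shaker: Bystander: metal flour shaker, 62 mm across, 105 mm high, between the robot and the holders; loose, leave it. Origin: centre of the underside.

How it is judged:
By the outcome, as a careful person would: the job done as asked, in the order asked, and still so for the second after the job is handed in, with the robot touching nothing.
It also fails if it takes over 66 s, if anything falls off the work surface, if the arm or the gripper's body presses on something with over 40 N, if the wrist force passes 120 N, or if a joint passes its speed limit or range.

## Working session

There is one attempt and no reset: what is moved stays moved. The work goes in short steps, Python scripts to look and compute and a tool call to move; the robot and the scene stay as the last step left them, time stands still between calls to the robot, and variables do not carry over. Pictures are saved under pics/ and viewed, at most 10 in all, crops included, and the job is handed in when it is done.

Besides the shell and the picture viewer there is one more tool, called after "Call:" by a JSON object that holds its "fn" and its "kwargs". play_rows: Moves the arm, as the interface text tells. Its arguments: {"type":"object","properties":{"moves":{"type":"array","items":{"type":"array","items":{"type":"number"}}}},"required":["moves"]}

```bash
ls; mkdir -p pics; python3 - <<'E'
from plant import arm
import cv2,numpy as np
print(arm.observe())
for n in("scene","top"):
    im=arm.camera(n); cv2.imwrite(f"pics/{n}0.png",im[:,:,::-1]); c=arm.calibration(n); print(n,{k:np.round(v,3).tolist() for k,v in c.items()})
print(np.round(arm.calibration("wrist")["T_tool_cam"],3))
E
```

```text
pics
{'clock': 0.0, 'qpos': array([-1.54671480e+00,  1.04719907e-01,  9.64329786e-02,  1.56390874e+00,
       -1.33993453e-05,  1.35311108e+00]), 'joint_velocities': array([-0.0005346 ,  0.00060065, -0.00018698, -0.0007462 ,  0.00102819,
       -0.00102424]), 'effort': array([ 6.56837965e-04, -5.56930089e+01,  5.03647971e+01,  1.70632533e-02,
       -1.04461030e-04, -1.56316283e-06]), 'tool_pos': array([ 143.65651642, -582.19641489,  238.49028962]), 'orientation': array([-3.11728295e+00, -3.78674023e-01, -1.91411818e-04]), 'wrist_force': array([0.41851323, 0.96542671, 0.14721191]), 'ft_torque': array([-0.02636513, -0.00372382, -0.0196504 ]), 'grasp_force': 0.0, 'grip_width': 1.0024251039948244}
scene {'fx': 451.098, 'fy': 451.098, 'cx': 258.347, 'cy': 191.167, 'R': [[0.753, 0.657, 0.02], [0.366, -0.394, -0.843], [-0.546, 0.642, -0.538]], 't': [-438.202, -160.958, 1635.593]}
top {'fx': 405.155, 'fy': 405.155, 'cx': 254.692, 'cy': 189.224, 'R': [[0.013, -1.0, 0.009], [-0.982, -0.015, -0.19], [0.191, -0.007, -0.982]], 't': [-22.788, 590.07, 1164.688]}
[[-1.00000e-03 -9.53000e-01 -3.03000e-01  7.73810e+01]
 [ 1.00000e+00 -1.00000e-03  1.00000e-03 -6.14000e-01]
 [-1.00000e-03 -3.03000e-01  9.53000e-01 -1.34571e+02]
 [ 0.00000e+00  0.00000e+00  0.00000e+00  1.00000e+00]]
```

View pics/scene0.png

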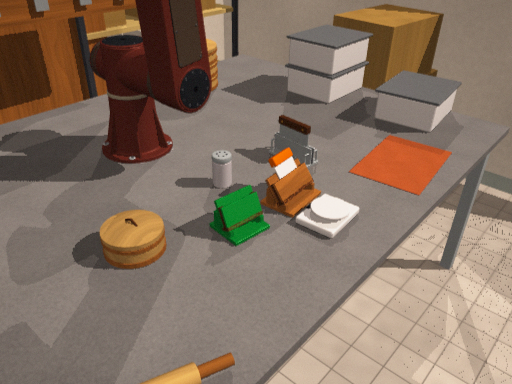

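View pics/top0.png

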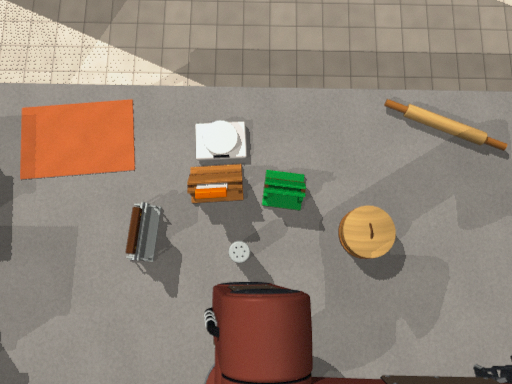

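The top view shows the wooden holder with the orange scraper at about (215,185), green holder (285,190), drainer and steel scraper at (145,232), steamer (368,232), shaker (239,252) and scale (221,142). I'll get rough positions first, then look with the wrist camera.

```bash
cat > h.py <<'E'
import numpy as np, cv2
from scipy.spatial.transform import Rotation as Ro
from plant import arm
def cam(n,st=None):
    c=arm.calibration(n); K=(c["fx"],c["fy"],c["cx"],c["cy"])
    if n=="wrist":
        T=np.array(c["T_tool_cam"]); Rt=Ro.from_rotvec(st["orientation"]).as_matrix()
        Rw=Rt@T[:3,:3]; return K,Rw,Rt@T[:3,3]+st["tool_pos"]
    R=np.array(c["R"]); return K,R.T,-R.T@np.array(c["t"])
def ray(C,uv):
    K,Rw,o=C; uv=np.atleast_2d(np.asarray(uv,float))
    d=np.c_[(uv[:,0]-K[2])/K[0],(uv[:,1]-K[3])/K[1],np.ones(len(uv))]@Rw.T
    return o,d
def onz(C,uv,z):
    o,d=ray(C,uv); return o+d*((z-o[2])/d[:,2])[:,None]
def proj(C,X):
    K,Rw,o=C; p=(np.atleast_2d(X)-o)@Rw; return np.c_[K[0]*p[:,0]/p[:,2]+K[2],K[1]*p[:,1]/p[:,2]+K[3]]
def tri(C1,uv1,C2,uv2):
    A=[];b=[]
    for C,uv in((C1,uv1),(C2,uv2)):
        o,d=ray(C,uv); d=d[0]/np.linalg.norm(d[0]); P=np.eye(3)-np.outer(d,d); A.append(P); b.append(P@o)
    return np.linalg.lstsq(np.vstack(A),np.hstack(b),rcond=None)[0]
def rows(p0,R0,p1,R1):
    "row numbers for going from commanded p0,R0 to p1,R1"
    return np.round(np.r_[(np.array(p1)-p0)/40, np.degrees((R1*R0.inv()).as_rotvec())/5],3)
def grab(n,f):
    st=arm.observe(); im=arm.camera(n)[:,:,::-1].copy(); cv2.imwrite("pics/"+f+".png",im); return im,cam(n,st),st
E
python3 - <<'E'
from h import *
T=cam("top"); print("cam",T[2])
for n,uv,z in[("wood",(215,185),60),("green",(285,190),60),("orange",(211,193),125),("drainer",(147,232),30),("grip",(133,231),130),("steamer",(368,232),90),("shaker",(239,252),105),("scale",(221,142),40)]:
    print(n,onz(T,uv,z).round())
c=arm.calibration("wrist");print({k:c[k] for k in("fx","fy","cx","cy")}); print(Ro.from_rotvec(arm.observe()["orientation"]).as_matrix().round(3))
E
```

```text
cam [ 357.59110679   -6.28397309 1255.90127325]
wood [[601. 105.  60.]]
green [[ 589. -106.   60.]]
orange [[564. 110. 125.]]
drainer [[459. 308.  30.]]
grip [[453. 321. 130.]]
steamer [[ 463. -342.   90.]]
shaker [[401.  28. 105.]]
scale [[742.  93.  40.]]
{'fx': 278.99302213918617, 'fy': 278.99302213918617, 'cx': 254.35173617113472, 'cy': 192.53644248766432}
[[ 0.971  0.239 -0.   ]
 [ 0.239 -0.971  0.001]
 [ 0.    -0.001 -1.   ]]
```

```bash
cat >> h.py <<'E'
def tilt(deg,yaw=0):
    "tool pointing down, leaning deg forward, tool x along world +y, then yawed by yaw deg"
    s,c=np.sin(np.radians(deg)),np.cos(np.radians(deg))
    return Ro.from_euler("z",yaw,degrees=True)*Ro.from_matrix(np.array([[0,1,0],[c,0,s],[s,0,-c]]).T)
E
python3 - <<'E'
from h import *
st=arm.observe()
print(rows([143.68,-582.57,239.33],Ro.from_rotvec(st["orientation"]),[445,33,314],tilt(30)))
E
```

```text
[ 7.533 15.389  1.867 -3.993 -5.092 14.856]
```

Call:
{"fn": "play_rows", "kwargs": {"moves": [[2, 5, 1.8, 0, 0, 7, 1], [4, 9, 1.9, -1, -1, 11, 1], [7.5, 15.4, 1.87, -4, -5.1, 14.85, 1], [7.5, 15.4, 1.87, -4, -5.1, 14.85, 1], [7.5, 15.4, 1.87, -4, -5.1, 14.85, 1], [7.5, 15.4, 1.87, -4, -5.1, 14.85, 1], [7.5, 15.4, 1.87, -4, -5.1, 14.85, 1], [7.5, 15.4, 1.87, -4, -5.1, 14.85, 1], [7.5, 15.4, 1.87, -4, -5.1, 14.85, 1], [7.5, 15.4, 1.87, -4, -5.1, 14.85, 1], [7.5, 15.4, 1.87, -4, -5.1, 14.85, 1], [7.5, 15.4, 1.87, -4, -5.1, 14.85, 1], [7.5, 15.4, 1.87, -4, -5.1, 14.85, 1], [7.5, 15.4, 1.87, -4, -5.1, 14.85, 1], [7.5, 15.4, 1.87, -4, -5.1, 14.85, 1], [7.5, 15.4, 1.87, -4, -5.1, 14.85, 1]]}}

```text
clock: 2.1
tool_pos: [485.3, 34.6, 328.8]
orientation: [1.959, 1.955, 0.475]
wrist_force: [-0.4, -1.7, -0.2]
grip_width: 0.996
grasp_force: 0.0
```

```bash
python3 - <<'E'
from h import *
im,C,st=grab("wrist","w1"); print(st["clock"],st["tool_pos"],Ro.from_rotvec(st["orientation"]).as_matrix().round(3),st["qpos"].round(2))
np.save("w1.npy",np.r_[st["tool_pos"],st["orientation"]])
E
```

```text
2.1 [485.27139285  34.60437068 328.78539122] [[ 0.001  0.889  0.457]
 [ 1.    -0.002  0.001]
 [ 0.002  0.457 -0.889]] [-0.28 -0.84 -0.56  1.39  0.13  1.32]
```

View pics/w1.png

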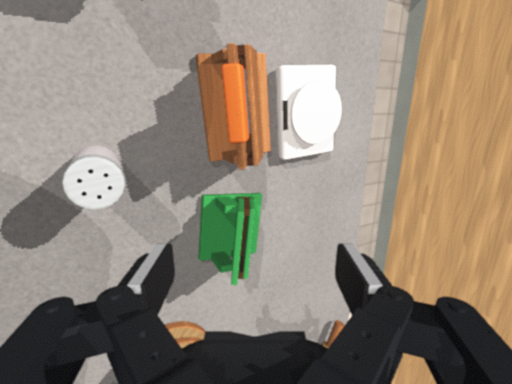

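The wrist view shows the wooden holder at (235,105) with the orange bar at (235,103), and the green holder at (230,235), both seen nearly down their slots. I'll go closer for one look at each.

Call:
{"fn": "play_rows", "kwargs": {"moves": [[1.25, -3.75, -2.7, 0, 0, 0, 1], [1.25, -3.75, -2.7, 0, 0, 0, 1], [1.25, -3.75, -2.7, 0, 0, 0, 1], [1.25, -3.75, -2.7, 0, 0, 0, 1], [1.25, -3.75, -2.7, 0, 0, 0, 1], [1.25, -3.75, -2.7, 0, 0, 0, 1]]}}

```text
clock: 2.9
tool_pos: [535.5, -113.8, 222.5]
orientation: [1.955, 1.957, 0.476]
wrist_force: [0.9, 0.3, 1.0]
grip_width: 1.002
grasp_force: 0.0
```

```bash
python3 - <<'E'
from h import *
im,C,st=grab("wrist","w2"); print(st["clock"],st["tool_pos"],Ro.from_rotvec(st["orientation"]).as_matrix().round(3),st["qpos"].round(2))
np.save("w2.npy",np.r_[st["tool_pos"],st["orientation"]])
E
```

```text
2.9 [ 535.5300149  -113.82791238  222.48313785] [[-0.001  0.888  0.459]
 [ 1.     0.001  0.001]
 [ 0.001  0.459 -0.888]] [-0.59 -0.67 -0.66  1.18  0.26  1.03]
```

Call:
{"fn": "play_rows", "kwargs": {"moves": [[0, 5.2, 0, 0, 0, 0, 1], [0, 5.2, 0, 0, 0, 0, 1], [0, 5.2, 0, 0, 0, 0, 1], [0, 5.2, 0, 0, 0, 0, 1], [0, 5.2, 0, 0, 0, 0, 1], [0, 5.2, 0, 0, 0, 0, 1]]}}

```text
clock: 3.7
tool_pos: [535.3, 93.6, 221.5]
orientation: [1.956, 1.957, 0.476]
wrist_force: [0.3, -1.3, -0.8]
grip_width: 0.996
grasp_force: 0.0
```

```bash
python3 - <<'E'
from h import *
im,C,st=grab("wrist","w3"); print(st["clock"],st["tool_pos"],Ro.from_rotvec(st["orientation"]).as_matrix().round(3),st["qpos"].round(2))
np.save("w3.npy",np.r_[st["tool_pos"],st["orientation"]])
a=cv2.imread("pics/w2.png")[0:290,110:400]; b=im[0:290,110:400]
cv2.imwrite("pics/v23.png",cv2.resize(np.hstack([a,b]),(800,400),interpolation=cv2.INTER_CUBIC))
E
```

```text
3.7 [535.25317595  93.63360086 221.46824646] [[-0.001  0.889  0.458]
 [ 1.     0.     0.002]
 [ 0.001  0.458 -0.889]] [-0.09 -0.72 -0.7   1.12  0.04  1.49]
```

View pics/v23.png

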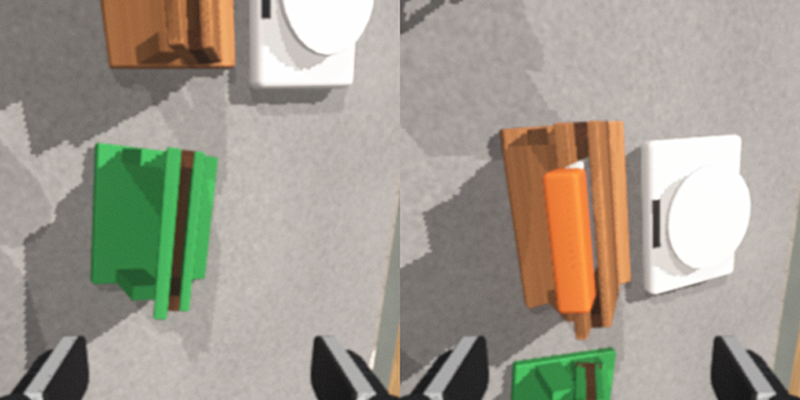

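Left (green), right (wood): both holders, slots and the orange bar are clear. I'll enlarge for corner picking.

```bash
python3 - <<'E'
import cv2,numpy as np
a=cv2.imread("pics/w2.png")[95:240,170:275]; b=cv2.imread("pics/w3.png")[80:250,178:285]
o=np.zeros((595,760,3),np.uint8)
f=lambda x:cv2.resize(x,None,fx=3.5,fy=3.5,interpolation=cv2.INTER_CUBIC)
A,B=f(a),f(b); o[:A.shape[0],:A.shape[1]]=A; o[:B.shape[0],380:380+B.shape[1]]=B[:, :380]
cv2.imwrite("pics/z1.png",o)
E
```

```text
(no output)
```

View pics/z1.png

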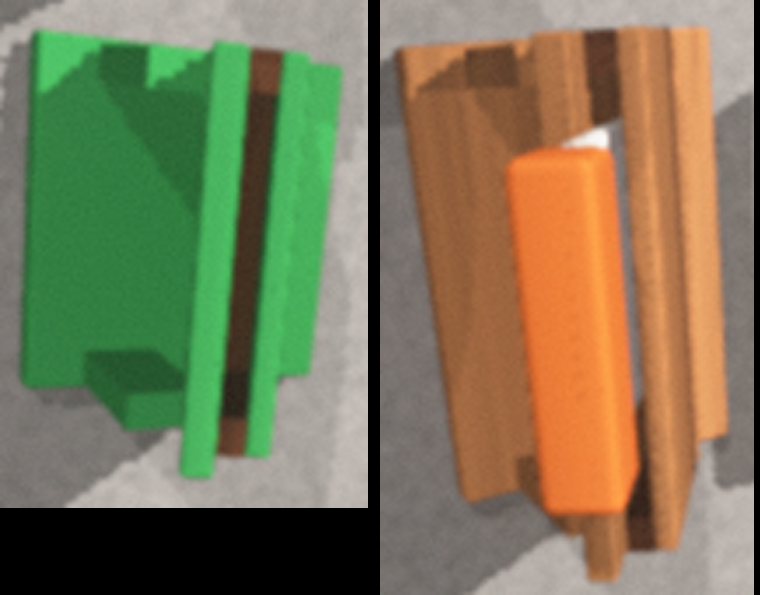

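```bash
cat > pose.py <<'E'
from h import *
def load(f):
    p=np.load(f); return cam("wrist",dict(tool_pos=p[:3],orientation=p[3:]))
def fit(C,uv,loc,a):
    "least squares planar pose (X,Y,yaw) of the stand from corners of known slot coordinates (x,y,z)"
    a=np.radians(a); loc=np.array(loc,float)
    x=loc[:,0]*np.cos(a)-loc[:,2]*np.sin(a); Z=36+loc[:,0]*np.sin(a)+loc[:,2]*np.cos(a)
    W=np.vstack([onz(C,u,z) for u,z in zip(uv,Z)])[:,:2]; L=np.c_[x,loc[:,1]]
    mL,mW=L.mean(0),W.mean(0); l,w=L-mL,W-mW
    y=np.arctan2((l[:,0]*w[:,1]-l[:,1]*w[:,0]).sum(),(l*w).sum())
    R=np.array([[np.cos(y),-np.sin(y)],[np.sin(y),np.cos(y)]]); t=mW-R@mL
    return t,np.degrees(y),(W-t)@R-L
def slot(t,yaw,a,p):
    "world point of slot coordinates p"
    return np.r_[t,36]+Ro.from_euler("z",yaw,degrees=True).apply(Ro.from_euler("y",-a,degrees=True).apply(p))
E
python3 - <<'E'
from pose import *
def z2i(p,ox,oy,x0): p=np.array(p,float); return np.c_[ox+(p[:,0]-x0+.5)/3.5-.5, oy+(p[:,1]+.5)/3.5-.5]
np.set_printoptions(suppress=True,precision=1)
C2,C3=load("w2.npy"),load("w3.npy")
H=61
loc=[(-14.5,H,75),(-4.5,H,75),(-14.5,-H,75),(-4.5,-H,75),(4.5,H,55),(12.5,H,55),(4.5,-H,55),(12.5,-H,55)]
px=[(213,43),(249,45),(180,477),(214,478),(285,53),(308,55),(246,456),(270,457)]
print("green",*fit(C2,z2i(px,170,95,0),loc,25))
b=onz(C2,z2i([(35,30),(22,385),(342,67),(308,375)],170,95,0),12); print(b, b.mean(0), np.degrees(np.arctan2(*(b[1]-b[0])[:2]))) 
H=81
loc=[(-14.5,H,75),(-4.5,H,75),(-14.5,-H,75),(-4.5,-H,75),(4.5,H,55),(4.5,-H,55)]
px=[(533,36),(583,33),(587,580),(622,580),(620,29),(655,548)]
print("wood",*fit(C3,z2i(px,178,80,380),loc,35))
b=onz(C3,z2i([(399,50),(468,499),(708,28),(727,436)],178,80,380),12); print(b,b.mean(0))
# bar ends, grip top face z=120 in wood slot, leaning back
for z in(125,133,140): print(z,onz(C3,z2i([(510,160),(610,152),(545,512),(630,512)],178,80,380),z))
E
```

```text
green [ 612.9 -103.3] -6.364757080151904 [[ 0.4 -0.8]
 [-0.3 -0.4]
 [ 0.2  0.4]
 [-0.   0.9]
 [ 0.8 -0.8]
 [-0.9 -0.7]
 [ 0.2  0.5]
 [-0.4  0.9]]
[[ 549.9  -35.2   12. ]
 [ 535.8 -153.8   12. ]
 [ 663.4  -48.3   12. ]
 [ 649.5 -168.6   12. ]] [ 599.6 -101.5   12. ] -173.23150028390282
wood [631.3 107.8] 3.9277760934183834 [[-1.3 -1.1]
 [ 2.1 -1.2]
 [-0.4  0.8]
 [ 0.8  0.5]
 [-0.6 -0.4]
 [-0.5  1.4]]
[[553.8 182.2  12. ]
 [567.3  24.3  12. ]
 [667.7 191.5  12. ]
 [680.4  30.4  12. ]] [617.3 107.1  12. ]
125 [[549.5 155.4 125. ]
 [574.5 156.4 125. ]
 [554.9  67.2 125. ]
 [579.2  62.2 125. ]]
133 [[546.7 156.  133. ]
 [570.8 157.  133. ]
 [551.9  71.1 133. ]
 [575.3  66.2 133. ]]
140 [[544.2 156.5 140. ]
 [567.5 157.5 140. ]
 [549.2  74.5 140. ]
 [571.8  69.7 140. ]]
```

```bash
cat >> pose.py <<'E'
GREEN=(np.array([612.9,-103.3]),-6.5,25); WOOD=(np.array([631.3,107.8]),4.2,35)
def goto(S,p,st=None,R=None):
    "rows from the measured pose to slot point p of stand S, tool down its slot"
    st=st or arm.observe(); t,y,a=S
    return rows(st["tool_pos"],Ro.from_rotvec(st["orientation"]),slot(t,y,a,p),tilt(a,y)), slot(t,y,a,p).round(1)
E
python3 - <<'E'
from pose import *
print(goto(WOOD,(-2.5,9,160))); print(goto(WOOD,(-2.5,9,95)))
E
```

```text
(array([ 0.044,  0.419, -1.392,  0.04 , -1.549,  0.838]), array([537.1, 109.9, 165.6]))
(array([ 0.974,  0.488, -2.723,  0.04 , -1.549,  0.838]), array([574.3, 112.6, 112.4]))
```

Call:
{"fn": "play_rows", "kwargs": {"moves": [[0.04, 0.42, -1.39, 0.04, -1.55, 0.84, 1], [0.04, 0.42, -1.39, 0.04, -1.55, 0.84, 1], [0.04, 0.42, -1.39, 0.04, -1.55, 0.84, 1], [0.04, 0.42, -1.39, 0.04, -1.55, 0.84, 1]]}}

```text
clock: 4.25
tool_pos: [555.3, 113.2, 173.4]
orientation: [1.813, 1.95, 0.606]
wrist_force: [0.2, -0.1, 0.8]
grip_width: 0.997
grasp_force: 0.0
```

```bash
python3 - <<'E'
from pose import *
im,C,st=grab("wrist","w4"); print(st["qpos"].round(2),st["tool_pos"].round(1),goto(WOOD,(-2.5,9,95),st))
hsv=cv2.cvtColor(im,cv2.COLOR_BGR2HSV); m=cv2.inRange(hsv,(5,190,150),(13,255,255)); n,l,s,c=cv2.connectedComponentsWithStats(m); i=1+s[1:,4].argmax(); print(s[i],c[i])
cv2.imwrite("pics/z4.png",cv2.resize(im,(640,480)))
E
```

```text
[-0.07 -0.84 -0.91  0.91  0.08  1.45] [555.3 113.2 173.4] (array([ 0.473, -0.015, -1.526,  0.034, -0.059,  0.018]), array([574.3, 112.6, 112.4]))
[ 205  157   36  128 2807] [219.4877093  217.51478447]
```

View pics/z4.png

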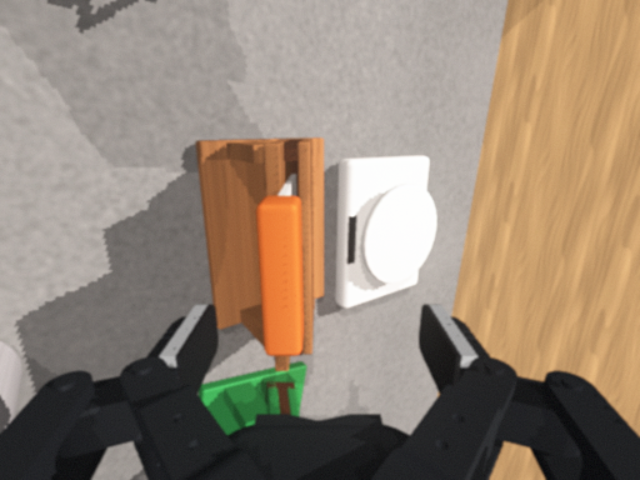

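The view shows the orange bar at about (280,275) in the enlarged view, between the fingers, so the approach is good. But joint 2 is at its limit, so I'll work out the arm's planar kinematics before going on.

```bash
python3 - <<'E'
from pose import *
print([d for d in dir(arm) if d[0]!="_"])
st=arm.observe(); print(repr(st["qpos"]),st["tool_pos"],st["orientation"])
E
```

```text
['Unreachable', 'calibration', 'camera', 'close_job', 'observe', 'tip_extent']
array([-0.07218351, -0.84174465, -0.90720536,  0.90523662,  0.07975843,
        1.45050099]) [555.00652217 113.39545958 172.84168339] [1.8134118  1.95047825 0.60592558]
```

Call:
{"fn": "play_rows", "kwargs": {"moves": [[0.24, 0, -0.76, 0.03, -0.06, 0.02, 1], [0.24, 0, -0.76, 0.03, -0.06, 0.02, 1], [0.24, 0, -0.76, 0.03, -0.06, 0.02, 1]]}}

```text
clock: 4.68
tool_pos: [562.5, 114.0, 138.2]
orientation: [1.813, 1.954, 0.609]
wrist_force: [0.2, -0.3, 0.2]
grip_width: 0.998
grasp_force: 0.0
```

```bash
python3 - <<'E'
from pose import *
st=arm.observe(); print(repr(st["qpos"]),st["tool_pos"],st["orientation"],goto(WOOD,(-2.5,9,95),st))
E
```

```text
array([-0.07215099, -0.80284549, -0.9482105 ,  0.82640221,  0.08372016,
        1.44995741]) [562.53403334 114.0382114  138.15342276] [1.81338437 1.95388332 0.60942867] (array([ 0.293, -0.035, -0.644, -0.001, -0.077, -0.016]), array([574.3, 112.6, 112.4]))
```

```bash
cat > kin.py <<'E'
from h import *
from scipy.optimize import least_squares
D=[([-1.5467148,.10471991,.096433,1.56390874,-1.3e-5,1.353111],[143.66,-582.2,238.5]),
([-.28,-.84,-.56,1.39,.13,1.32],[485.27,34.6,328.8]),([-.59,-.67,-.66,1.18,.26,1.03],[535.53,-113.83,222.48]),
([-.09,-.72,-.7,1.12,.04,1.49],[535.25,93.63,221.47]),
([-0.07218351,-0.84174465,-0.90720536,0.90523662,0.07975843,1.45],[555.0,113.4,172.84]),
([-0.07215,-0.80284549,-0.9482105,0.82640221,0.08372,1.45],[562.53,114.04,138.15])]
def fk(P,q):
    r0,h,A,B,Cc,E,d,L,c=P; q1,q2,q3,q4,q5,q6=q; g=q2-q3
    t=np.pi/2-(q2-q3+q4)                     # forward tilt of tool z from straight down
    dn=np.array([np.sin(t),0,-np.cos(t)]); up=np.array([np.cos(t),0,np.sin(t)])
    z=np.cos(q5)*dn+np.sin(q5)*np.array([0,1,0])
    p=np.array([r0+A*np.sin(q2)+B*np.cos(q2)+Cc*np.sin(g)+E*np.cos(g),d,h+A*np.cos(q2)-B*np.sin(q2)+Cc*np.cos(g)-E*np.sin(g)])+c*up+L*z
    R=Ro.from_euler("z",q1); y=np.cross(z,up)
    return R.apply(p),R.apply(z),R.apply(up)
W=[1,.15,.15,.15,1,1]
f=lambda P:np.r_[np.hstack([w*(fk(P,q)[0]-x) for w,(q,x) in zip(W,D)]),(P-P0)/2000]
P0=np.array([0,200,300,0,0,300,130,200,0.])
s=least_squares(f,P0); P=s.x
E
python3 - <<'E'
from kin import *
print(P.round(1)); print(np.array([fk(P,q)[0]-x for q,x in D]).round(1)); z=fk(P,D[4][0])[1:]; print(z, Ro.from_rotvec([1.8134118,1.95047825,.60592558]).as_matrix().round(3))
E
```

```text
[ 49.4 204.6 251.5  -1.8  84.6 518.9 129.5 296.7  -7.7]
[[-0.1  0.   0. ]
 [ 3.4 -0.3  0.2]
 [ 6.6 -1.5  1. ]
 [ 2.3 -0.2 -1.7]
 [-0.7  0.1  0.1]
 [ 0.5 -0.  -0.1]]
(array([ 0.56720913,  0.03886751, -0.82265613]), array([ 0.8231306 , -0.05951987,  0.56472418])) [[-0.072  0.82   0.567]
 [ 0.997  0.061  0.039]
 [-0.002  0.569 -0.823]]
```

```bash
cat >> kin.py <<'E'
lo=np.array([-2.99,-.84,-1.1,-1.84,-1.51]);hi=np.array([2.99,1.86,1.16,2.11,1.56])
def ik(p,z):
    g=lambda q:np.r_[(fk(P,np.r_[q,0])[0]-p)/300,fk(P,np.r_[q,0])[1]-z]
    r=least_squares(g,np.array([-.07,-.8,-.9,.83,.08]),bounds=(lo,hi)); return r.x,np.linalg.norm(r.fun)
E
python3 - <<'E'
from kin import *
from pose import *
for n,S,gz in(("wood",WOOD,106),("wood steel",WOOD,114),("green",GREEN,106)):
  for ph in(-50,-40,-30,-20,0,20,30,40):
    R=tilt(S[2],S[1])*Ro.from_euler("y",ph,degrees=True); z=R.as_matrix()[:,2]; o=[]
    for d in range(0,120,10):
        q,e=ik(slot(*S,(0,0,gz+d))+11*z,z); o.append(f"{e:.2f}"+("" if e>.003 else f"/{q[1]:.2f}"))
    print(n,ph,o)
E
```

```text
wood -50 ['0.00/-0.00', '0.00/-0.04', '0.00/-0.07', '0.00/-0.10', '0.00/-0.13', '0.00/-0.16', '0.00/-0.19', '0.00/-0.22', '0.00/-0.25', '0.00/-0.28', '0.00/-0.31', '0.00/-0.33']
wood -40 ['0.00/-0.20', '0.00/-0.23', '0.00/-0.26', '0.00/-0.29', '0.00/-0.32', '0.00/-0.35', '0.00/-0.38', '0.00/-0.41', '0.00/-0.44', '0.00/-0.47', '0.00/-0.50', '0.00/-0.52']
wood -30 ['0.00/-0.38', '0.00/-0.41', '0.00/-0.44', '0.00/-0.48', '0.00/-0.51', '0.00/-0.54', '0.00/-0.57', '0.00/-0.60', '0.00/-0.63', '0.00/-0.65', '0.00/-0.68', '0.00/-0.70']
wood -20 ['0.00/-0.54', '0.00/-0.58', '0.00/-0.61', '0.00/-0.64', '0.00/-0.67', '0.00/-0.70', '0.00/-0.73', '0.00/-0.76', '0.00/-0.79', '0.00/-0.82', '0.00/-0.84', '0.01']
wood 0 ['0.00/-0.74', '0.00/-0.78', '0.00/-0.81', '0.00', '0.02', '0.03', '0.04', '0.06', '0.07', '0.08', '0.09', '0.10']
wood 20 ['0.00/-0.69', '0.00/-0.73', '0.00/-0.77', '0.00/-0.80', '0.00/-0.84', '0.01', '0.03', '0.04', '0.05', '0.06', '0.08', '0.09']
wood 30 ['0.00/-0.57', '0.00/-0.61', '0.00/-0.65', '0.00/-0.68', '0.00/-0.72', '0.00/-0.76', '0.00/-0.79', '0.00/-0.83', '0.01', '0.02', 
[... 2242 characters left out ...]
0.00/-0.54', '0.00/-0.56', '0.00/-0.58', '0.00/-0.60', '0.00/-0.62', '0.00/-0.64', '0.00/-0.66', '0.00/-0.67', '0.00/-0.69', '0.00/-0.70', '0.00/-0.72', '0.00/-0.73']
green 20 ['0.00/-0.41', '0.00/-0.43', '0.00/-0.45', '0.00/-0.48', '0.00/-0.50', '0.00/-0.52', '0.00/-0.54', '0.00/-0.55', '0.00/-0.57', '0.00/-0.59', '0.00/-0.60', '0.00/-0.62']
green 30 ['0.00/-0.29', '0.00/-0.32', '0.00/-0.34', '0.00/-0.36', '0.00/-0.38', '0.00/-0.40', '0.00/-0.43', '0.00/-0.44', '0.00/-0.46', '0.00/-0.48', '0.00/-0.50', '0.00/-0.51']
green 40 ['0.00/-0.15', '0.00/-0.17', '0.00/-0.20', '0.00/-0.22', '0.00/-0.25', '0.00/-0.27', '0.00/-0.29', '0.00/-0.31', '0.00/-0.33', '0.00/-0.35', '0.00/-0.37', '0.00/-0.39']
```

```bash
cat >> pose.py <<'E'
def gp(S,g,phi,st=None):
    "rows to put the grasp point at slot point g, tool turned phi about its y (in the blade's plane)"
    st=st or arm.observe(); R=tilt(S[2],S[1])*Ro.from_euler("y",phi,degrees=True); p=slot(*S,g)+11*R.as_matrix()[:,2]
    return rows(st["tool_pos"],Ro.from_rotvec(st["orientation"]),p,R).tolist()
E
python3 - <<'E'
from pose import *
print(gp(WOOD,(-2.5,9,136),-30));print(gp(WOOD,(-2.5,9,106),-30))
E
```

```text
[-0.147, -0.205, 0.0, -4.914, -0.439, -3.441]
[0.282, -0.174, -0.614, -4.914, -0.439, -3.441]
```

Call:
{"fn": "play_rows", "kwargs": {"moves": [[-0.15, -0.2, 0, -4.91, -0.44, -3.44, 1], [-0.15, -0.2, 0, -4.91, -0.44, -3.44, 1], [-0.15, -0.2, 0, -4.91, -0.44, -3.44, 1], [-0.15, -0.2, 0, -4.91, -0.44, -3.44, 1], [-0.15, -0.2, 0, -4.91, -0.44, -3.44, 1], [0, -0.19, -0.2, -4.91, -0.44, -3.44, 1], [0.14, -0.18, -0.4, -4.91, -0.44, -3.44, 1], [0.28, -0.17, -0.61, -4.91, -0.44, -3.44, 1], [0.28, -0.17, -0.61, -4.91, -0.44, -3.44, 1], [0.28, -0.17, -0.61, -4.91, -0.44, -3.44, 1]]}}

```text
clock: 5.92
tool_pos: [572.6, 107.3, 110.3]
orientation: [1.751, 1.591, 0.112]
wrist_force: [1.6, -0.2, -0.3]
grip_width: 1.004
grasp_force: 0.0
```

```bash
python3 - <<'E'
from pose import *
im,C,st=grab("wrist","w5"); print(st["qpos"].round(2),st["tool_pos"].round(1),gp(WOOD,(-2.5,9,106),-30,st))
cv2.imwrite("pics/z5.png",cv2.resize(im,(640,480)))
E
```

```text
[ 0.26 -0.39 -0.78  0.68 -0.62  1.76] [572.6 107.3 110.3] [0.032, -0.006, 0.081, -0.019, -0.036, 0.013]
```

View pics/z5.png

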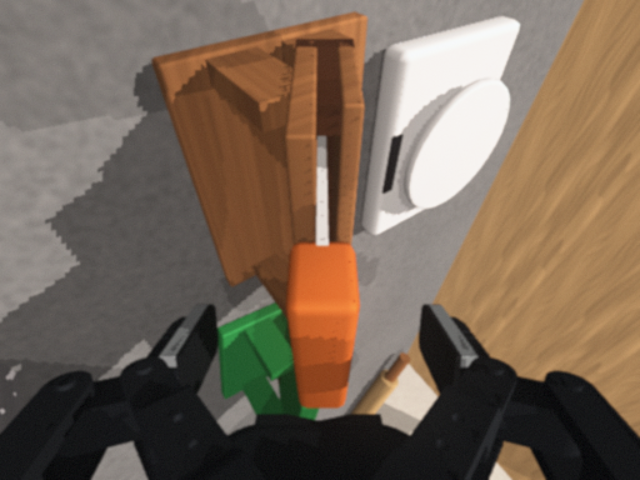

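The orange bar is centred between the open fingers (columns 205–430, bar at about 322). I'll close.

Call:
{"fn": "play_rows", "kwargs": {"moves": [[0.03, 0, 0.08, 0, -0.03, 0, 1], [0.03, 0, 0.08, 0, -0.03, 0, 0.5], [0.03, 0, 0.08, 0, -0.03, 0, 0.2], [0.03, 0, 0.08, 0, -0.03, 0, 0], [0.03, 0, 0.08, 0, -0.03, 0, 0], [0.03, 0, 0.08, 0, -0.03, 0, 0], [0.03, 0, 0.08, 0, -0.03, 0, 0], [0.03, 0, 0.08, 0, -0.03, 0, 0]]}}

```text
clock: 6.98
tool_pos: [573.7, 107.4, 113.7]
orientation: [1.75, 1.589, 0.115]
wrist_force: [-5.9, 0.6, 4.0]
grip_width: 0.248
grasp_force: 59.0
```

```bash
python3 - <<'E'
from pose import *
im,C,st=grab("wrist","w6"); print(st["tool_pos"].round(1),st["wrist_force"].round(1),st["grip_width"],st["grasp_force"])
np.save("w6.npy",np.r_[st["tool_pos"],st["orientation"]])
print(gp(WOOD,(-2.5,9,136),-30,st),gp(WOOD,(-2.5,9,206),-30,st),gp(WOOD,(-2.5,9,106),-30,st))
E
```

```text
[573.7 107.4 113.7] [-5.9  0.6  4. ] 0.2483438466038201 58.957387804985046
[-0.426, -0.039, 0.613, -0.016, -0.005, 0.012] [-1.427, -0.112, 2.046, -0.016, -0.005, 0.012] [0.004, -0.007, -0.002, -0.016, -0.005, 0.012]
```

Call:
{"fn": "play_rows", "kwargs": {"moves": [[-0.14, -0.01, 0.2, 0, 0, 0, 0], [-0.28, -0.02, 0.4, 0, 0, 0, 0], [-0.43, -0.03, 0.61, 0, 0, 0, 0], [-0.57, -0.04, 0.82, 0, 0, 0, 0], [-0.71, -0.05, 1.02, 0, 0, 0, 0]]}}

```text
clock: 7.65
tool_pos: [545.1, 105.5, 155.2]
orientation: [1.75, 1.588, 0.116]
wrist_force: [0.0, -0.4, -0.7]
grip_width: 0.247
grasp_force: 58.9
```

Call:
{"fn": "play_rows", "kwargs": {"moves": [[-0.14, -0.01, 0.2, 0, 0, 0, 0], [-0.28, -0.02, 0.4, 0, 0, 0, 0], [-0.43, -0.03, 0.61, 0, 0, 0, 0], [-0.57, -0.04, 0.82, 0, 0, 0, 0], [-0.71, -0.05, 1.02, 0, 0, 0, 0], [-0.71, -0.05, 1.02, 0, 0, 0, 0], [-0.71, -0.05, 1.02, 0, 0, 0, 0]]}}

```text
clock: 8.52
tool_pos: [517.0, 103.4, 195.0]
orientation: [1.75, 1.589, 0.115]
wrist_force: [0.5, 0.1, -2.1]
grip_width: 0.252
grasp_force: 58.9
```

```bash
python3 - <<'E'
from pose import *
im,C,st=grab("wrist","w7"); print(st["tool_pos"].round(1),st["wrist_force"].round(1),st["grip_width"],st["grasp_force"])
np.save("w7.npy",np.r_[st["tool_pos"],st["orientation"]])
cv2.imwrite("pics/z7.png",cv2.resize(im,(800,600),interpolation=cv2.INTER_CUBIC))
print(gp(GREEN,(0,0,206),-30,st))
E
```

```text
[517.  103.4 195. ] [ 0.5  0.1 -2.1] 0.25201531013706596 58.946900367736816
[0.32, -5.07, 0.476, 0.021, 2.0, -2.122]
```

View pics/z7.png

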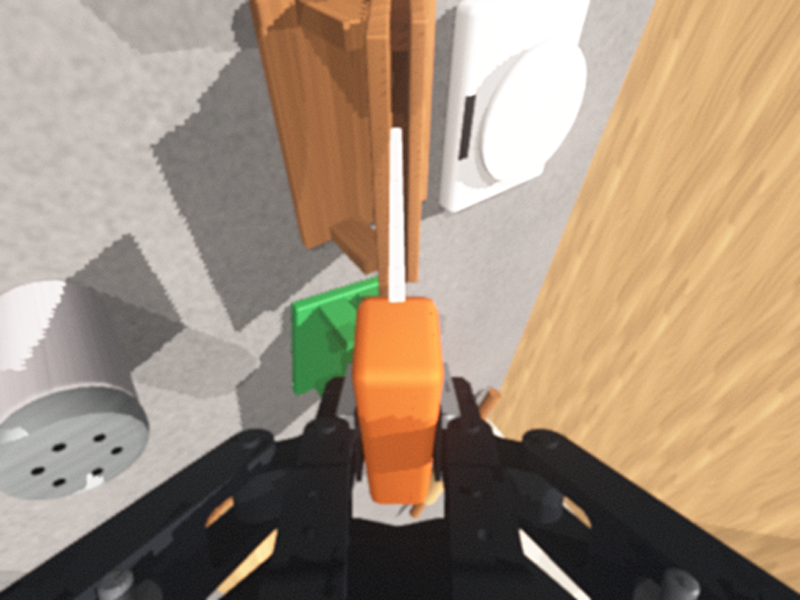

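The scraper is held cleanly out of the slot: blade lower corner at about (396,128), bar end edge at rows 300–375 in the enlarged view. I'll compute the offset in the hand from those.

```bash
python3 - <<'E'
from pose import *
c=arm.calibration("wrist"); T=np.array(c["T_tool_cam"])
uv=np.array([(396,129),(397,300),(397,297),(397,377)])/1.5625-.2
d=np.c_[(uv[:,0]-c["cx"])/c["fx"],(uv[:,1]-c["cy"])/c["fy"],np.ones(4)]@T[:3,:3].T; o=T[:3,3]
for n,i,yp in(("blade corner",0,0),("blade/bar",1,0),("end low",2,0),("end top edge",3,0)):
    p=o+d[i]*((yp-o[1])/d[i,1]) if abs(d[i,1])>.05 else None
    # intersect with blade's mid-plane fails if camera lies in it; use scraper-frame line instead
    f=Ro.from_euler("y",-30,degrees=True); oo=f.apply(o-[0,0,-11]); dd=f.apply(d[i])
    # end plane at tool x'=45: where does the ray cross, height above grasp (=-z')
    for X in(41,45,49): s=(X-oo[0])/dd[0]; q=oo+s*dd; print(n,X,"y",q[1].round(1),"scraper z",(106-q[2]).round(1))
E
```

```text
blade corner 41 y -0.9 scraper z -5.9
blade corner 45 y -0.9 scraper z 2.3
blade corner 49 y -0.8 scraper z 10.4
blade/bar 41 y -0.4 scraper z 93.4
blade/bar 45 y -0.4 scraper z 97.1
blade/bar 49 y -0.4 scraper z 100.7
end low 41 y -0.4 scraper z 92.3
end low 45 y -0.4 scraper z 96.0
end low 49 y -0.4 scraper z 99.7
end top edge 41 y -0.4 scraper z 118.2
end top edge 45 y -0.4 scraper z 120.7
end top edge 49 y -0.4 scraper z 123.2
```

Call:
{"fn": "play_rows", "kwargs": {"moves": [[0.1, -0.8, 0.48, 0, 0.3, -0.3, 0], [0.15, -2, 0.48, 0, 0.8, -0.8, 0], [0.2, -3.2, 0.48, 0, 1.3, -1.3, 0], [0.3, -4.3, 0.48, 0.02, 1.7, -1.8, 0], [0.33, -5.05, 0.48, 0.02, 2, -2.12, 0], [0.33, -5.05, 0.48, 0.02, 2, -2.12, 0], [0.33, -5.05, 0.48, 0.02, 2, -2.12, 0], [0.33, -5.05, 0.48, 0.02, 2, -2.12, 0]]}}

```text
clock: 9.57
tool_pos: [530.1, -97.7, 214.1]
orientation: [1.942, 1.539, -0.129]
wrist_force: [-0.2, -0.3, -0.0]
grip_width: 0.249
grasp_force: 59.0
```

```bash
python3 - <<'E'
from pose import *
st=arm.observe(); print(st["tool_pos"].round(1),st["wrist_force"].round(1),gp(GREEN,(0.5,1,206),-30,st),gp(GREEN,(0.5,1,182),-30,st))
E
```

```text
[530.1 -97.7 214.1] [-0.2 -0.3 -0. ] [0.005, -0.019, 0.003, 0.0, -0.0, -0.018] [0.257, -0.048, -0.541, 0.0, -0.0, -0.018]
```

Call:
{"fn": "play_rows", "kwargs": {"moves": [[0.13, -0.03, -0.27, 0, 0, -0.02, 0], [0.26, -0.05, -0.54, 0, 0, -0.02, 0], [0.26, -0.05, -0.54, 0, 0, -0.02, 0], [0.26, -0.05, -0.54, 0, 0, -0.02, 0]]}}

```text
clock: 10.07
tool_pos: [540.5, -100.5, 192.7]
orientation: [1.944, 1.536, -0.13]
wrist_force: [-0.6, 0.7, -1.4]
grip_width: 0.245
grasp_force: 59.0
```

```bash
python3 - <<'E'
from pose import *
im,C,st=grab("wrist","w8"); sc=arm.camera("scene")[:,:,::-1]; cv2.imwrite("pics/s8.png",sc)
np.save("w8.npy",np.r_[st["tool_pos"],st["orientation"]])
print(st["tool_pos"],st["wrist_force"].round(1),gp(GREEN,(0.5,1,182),-30,st))
H=61
loc=np.array([(-14.5,H,75),(-4.5,H,75),(4.5,H,55),(12.5,H,55),(4.5,-H,55),(-4.5,-H,75)],float)
uv=proj(C,np.array([slot(*GREEN,l) for l in loc])); print(uv.round(1))
a=im[0:200,150:350]; Z=4
A=cv2.resize(a,None,fx=3,fy=3,interpolation=cv2.INTER_CUBIC)
for u in uv: cv2.drawMarker(A,(int((u[0]-150)*3),int(u[1]*3)),(255,0,255),cv2.MARKER_TILTED_CROSS,9,1)
cv2.imwrite("pics/z8.png",A)
E
```

```text
[ 540.52055208 -100.49015199  192.65576588] [-0.6  0.7 -1.4] [-0.003, 0.023, -0.003, 0.002, -0.004, 0.017]
[[229.5  54.3]
 [246.   54.3]
 [260.4  41.8]
 [272.7  41.8]
 [258.6 175.8]
 [249.2 190.9]]
```

View pics/z8.png

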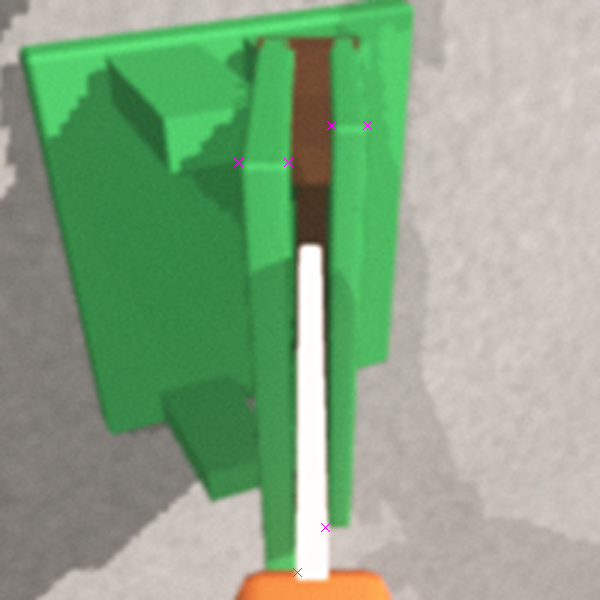

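The blade (311,245) lies centred over the gap (293–332) with the right clearance along y, so I'll slide it in.

Call:
{"fn": "play_rows", "kwargs": {"moves": [[0.07, 0.01, -0.15, 0, 0, 0.02, 0], [0.14, 0, -0.3, 0, 0, 0.02, 0], [0.21, 0, -0.45, 0, 0, 0.02, 0], [0.28, -0.01, -0.6, 0, 0, 0.02, 0], [0.35, -0.02, -0.755, 0, 0, 0.02, 0], [0.42, -0.03, -0.905, 0, 0, 0.02, 0], [0.42, -0.03, -0.905, 0, 0, 0.02, 0]]}}

```text
clock: 11.05
tool_pos: [557.2, -101.7, 155.8]
orientation: [1.943, 1.538, -0.13]
wrist_force: [-0.1, -0.1, -1.2]
grip_width: 0.255
grasp_force: 59.0
```

```bash
python3 - <<'E'
from pose import *
st=arm.observe(); print(st["tool_pos"].round(1),st["wrist_force"].round(1),st["ft_torque"].round(2)); [print(z,gp(GREEN,(0.5,1,z),-30,st)) for z in(142,116,110,106,104)]
E
```

```text
[ 557.2 -101.7  155.8] [-0.1 -0.1 -1.2] [ 0.61  0.4  -0.  ]
142 [0.001, 0.006, 0.012, -0.001, -0.011, -0.001]
116 [0.274, -0.025, -0.577, -0.001, -0.011, -0.001]
110 [0.337, -0.032, -0.713, -0.001, -0.011, -0.001]
106 [0.379, -0.037, -0.804, -0.001, -0.011, -0.001]
104 [0.4, -0.039, -0.849, -0.001, -0.011, -0.001]
```

Free sliding so far; next down to about 3 mm short, slower.

Call:
{"fn": "play_rows", "kwargs": {"moves": [[0.05, 0, -0.11, 0, 0, 0, 0], [0.1, -0.005, -0.22, 0, 0, 0, 0], [0.15, -0.01, -0.33, 0, 0, 0, 0], [0.2, -0.02, -0.44, 0, 0, 0, 0], [0.25, -0.02, -0.54, 0, 0, 0, 0], [0.3, -0.03, -0.64, 0, 0, 0, 0], [0.34, -0.03, -0.73, 0, 0, 0, 0], [0.34, -0.03, -0.73, 0, 0, 0, 0]]}}

```text
clock: 12.05
tool_pos: [570.9, -102.9, 127.0]
orientation: [1.943, 1.538, -0.13]
wrist_force: [0.2, 0.6, -1.0]
grip_width: 0.248
grasp_force: 59.0
```

Call:
{"fn": "play_rows", "kwargs": {"moves": [[0.01, 0, -0.023, 0, 0, 0, 0], [0.02, 0, -0.045, 0, 0, 0, 0], [0.02, 0, -0.045, 0, 0, 0, 0]]}}

```text
clock: 12.42
tool_pos: [571.8, -102.9, 125.7]
orientation: [1.943, 1.537, -0.129]
wrist_force: [-0.4, -0.9, -0.7]
grip_width: 0.249
grasp_force: 59.0
```

```bash
python3 - <<'E'
from pose import *
st=arm.observe(); print(st["tool_pos"].round(1),st["wrist_force"].round(1),st["ft_torque"].round(2)); [print(z,gp(GREEN,(0.5,1,z),-30,st)) for z in(108,106,104)]
E
```

```text
[ 571.8 -102.9  125.7] [-0.4 -0.9 -0.7] [0.6  0.34 0.02]
108 [-0.008, -0.004, -0.006, 0.002, 0.002, -0.002]
106 [0.013, -0.006, -0.051, 0.002, 0.002, -0.002]
104 [0.034, -0.009, -0.096, 0.002, 0.002, -0.002]
```

Now creep on in 1 mm steps until the floor is felt.

Call:
{"fn": "play_rows", "kwargs": {"moves": [[0.01, 0, -0.023, 0, 0, 0, 0], [0.02, 0, -0.045, 0, 0, 0, 0], [0.02, 0, -0.045, 0, 0, 0, 0]]}}

```text
clock: 12.8
tool_pos: [572.5, -102.9, 123.7]
orientation: [1.943, 1.538, -0.129]
wrist_force: [-0.0, -0.2, -1.1]
grip_width: 0.254
grasp_force: 59.0
```

Call:
{"fn": "play_rows", "kwargs": {"moves": [[0.01, 0, -0.023, 0, 0, 0, 0], [0.01, 0, -0.023, 0, 0, 0, 0]]}}

```text
clock: 13.05
tool_pos: [573.2, -103.0, 123.3]
orientation: [1.943, 1.537, -0.129]
wrist_force: [-1.6, 1.0, 2.5]
grip_width: 0.245
grasp_force: 59.4
```

Call:
{"fn": "play_rows", "kwargs": {"moves": [[0.01, 0, -0.023, 0, 0, 0, 0], [0.01, 0, -0.023, 0, 0, 0, 0]]}}

```text
clock: 13.3
tool_pos: [573.5, -103.0, 123.3]
orientation: [1.942, 1.537, -0.13]
wrist_force: [-9.7, 5.0, 11.8]
grip_width: 0.249
grasp_force: 61.4
```

Call:
{"fn": "play_rows", "kwargs": {"moves": [[0, 0, 0, 0, 0, 0, 0.4], [0, 0, 0, 0, 0, 0, 0.7], [0, 0, 0, 0, 0, 0, 0.7], [0, 0, 0, 0, 0, 0, 0.7], [0, 0, 0, 0, 0, 0, 0.7]]}}

```text
clock: 13.92
tool_pos: [573.4, -103.0, 122.0]
orientation: [1.943, 1.537, -0.129]
wrist_force: [0.5, 1.0, 0.9]
grip_width: 0.7
grasp_force: 0.0
```

```bash
python3 - <<'E'
from pose import *
im,C,st=grab("wrist","w9"); np.save("w9.npy",np.r_[st["tool_pos"],st["orientation"]])
print(st["wrist_force"].round(1),st["grip_width"],[gp(GREEN,(0.5,1,z),-30,st) for z in(156,206)])
hsv=cv2.cvtColor(im,cv2.COLOR_BGR2HSV); m=cv2.inRange(hsv,(5,190,120),(13,255,255)); n,l,s,c=cv2.connectedComponentsWithStats(m); i=1+s[1:,4].argmax(); print(s[i],c[i])
# expected seat: bar corners for a home scraper at slot x=-2.5, y=0
X=np.array([slot(*GREEN,(-2.5+dx,y,z)) for y in(45,-45) for dx in(-11,11) for z in(92,120)]); print(proj(C,X).round(0).tolist())
E
```

```text
[0.5 1.  0.9] 0.6999169004072475 [[-0.551, 0.054, 1.175, 0.002, 0.001, -0.001], [-1.076, 0.114, 2.308, 0.002, 0.001, -0.001]]
[ 214  192   53  132 2007] [239.06178376 286.02491281]
[[222.0, 188.0], [215.0, 246.0], [274.0, 188.0], [277.0, 246.0], [233.0, 282.0], [231.0, 327.0], [267.0, 282.0], [268.0, 327.0]]
```

Call:
{"fn": "play_rows", "kwargs": {"moves": [[-0.14, 0.01, 0.29, 0, 0, 0, 0.7], [-0.28, 0.02, 0.58, 0, 0, 0, 0.7], [-0.55, 0.05, 1.17, 0, 0, 0, 0.9], [-0.8, 0.08, 1.74, 0, 0, 0, 1], [-1.08, 0.11, 2.31, 0, 0, 0, 1], [-1.08, 0.11, 2.31, 0, 0, 0, 1], [-1.08, 0.11, 2.31, 0, 0, 0, 1]]}}

```text
clock: 14.85
tool_pos: [530.2, -98.5, 214.1]
orientation: [1.943, 1.537, -0.129]
wrist_force: [0.1, -0.2, -0.3]
grip_width: 1.002
grasp_force: 0.0
```

```bash
python3 - <<'E'
from kin import *
from pose import *
np.set_printoptions(suppress=True,precision=2)
im,C,st=grab("wrist","w10"); np.save("w10.npy",np.r_[st["tool_pos"],st["orientation"]]); print(st["tool_pos"])
C5=cam("wrist",dict(tool_pos=np.array([572.6,107.3,110.3]),orientation=np.array([1.751,1.591,.112])))
H=81; loc=[(-14.5,H,75),(-4.5,H,75),(4.5,H,55),(12.5,H,55)]
px=np.array([(287,137),(316,136.5),(342,106),(362,105)])/1.25-.1
print("w5 pred",proj(C5,np.array([slot(*WOOD,l) for l in loc])),"seen",px); 
print(onz(C5,np.array([(155,60),(367,15),(232,285)])/1.25-.1,12))
S=(np.array([455.,317.]),76,0)
for ph in(-30,30,-20,-40):
  R=tilt(0,76)*Ro.from_euler("y",ph,degrees=True); z=R.as_matrix()[:,2]
  print(ph,[(lambda r:(r[0].round(2).tolist(),round(r[1],3)))(ik(np.r_[S[0],124+d]+11*z,z)) for d in(0,90)])
E
```

```text
[530.17 -98.53 214.11]
w5 pred [[231.51 107.14]
 [257.25 107.12]
 [277.67  82.69]
 [296.01  82.67]] seen [[229.5 109.5]
 [252.7 109.1]
 [273.5  84.7]
 [289.5  83.9]]
[[553.56 185.45  12.  ]
 [666.88 192.51  12.  ]
 [567.38  25.27  12.  ]]
-30 [([0.56, -0.45, -0.72, 0.92, -0.37], np.float64(0.0)), ([0.56, -0.45, -0.55, 1.09, -0.37], np.float64(0.0))]
30 [([0.25, 0.34, 0.03, 1.74, 0.24], np.float64(0.0)), ([0.25, 0.32, 0.18, 1.91, 0.24], np.float64(0.0))]
-20 [([0.49, -0.35, -0.6, 1.06, -0.23], np.float64(0.0)), ([0.49, -0.35, -0.43, 1.23, -0.23], np.float64(0.0))]
-40 [([0.63, -0.52, -0.83, 0.77, -0.52], np.float64(0.0)), ([0.63, -0.54, -0.67, 0.95, -0.52], np.float64(0.0))]
```

```bash
python3 - <<'E'
from pose import *
st=arm.observe()
R=tilt(31,4.7)*Ro.from_euler("y",17,degrees=True); p=slot(WOOD[0],4.7,33,(0,-33,122)); print(p)
r=rows(st["tool_pos"],Ro.from_rotvec(st["orientation"]),p,R); print(r.tolist())
from kin import ik
print(ik(p,R.as_matrix()[:,2]))
E
```

```text
[567.78144058  69.46648318 138.31780929]
[0.945, 4.199, -1.879, 8.352, -1.28, 6.547]
(array([-0.37317604, -0.66954822, -0.86244737,  1.01225038,  0.49967555]), np.float64(1.6995778534074725e-09))
```

Call:
{"fn": "play_rows", "kwargs": {"moves": [[0, 1.5, 0.2, 0, 0, 0, 1], [0, 3, 0.2, 2, -0.3, 1.5, 1], [0.3, 4.2, 0, 4, -0.6, 3, 1], [0.6, 4.2, 0, 6, -0.9, 4.7, 1], [0.94, 4.2, -0.5, 8.35, -1.28, 6.55, 1], [0.94, 4.2, -1.2, 8.35, -1.28, 6.55, 1], [0.94, 4.2, -1.88, 8.35, -1.28, 6.55, 1], [0.94, 4.2, -1.88, 8.35, -1.28, 6.55, 1], [0.94, 4.2, -1.88, 8.35, -1.28, 6.55, 1]]}}

```text
clock: 16.02
tool_pos: [568.1, 69.8, 140.0]
orientation: [1.849, 2.183, 0.874]
wrist_force: [0.5, -0.5, 0.9]
grip_width: 1.002
grasp_force: 0.0
```

```bash
python3 - <<'E'
from pose import *
im,C,st=grab("wrist","w11"); np.save("w11.npy",np.r_[st["tool_pos"],st["orientation"]]); print(st["tool_pos"],st["qpos"].round(2))
H=81; loc=[(-14.5,H,75),(-4.5,H,75),(4.5,H,55),(12.5,H,55),(-14.5,-H,75),(-4.5,-H,75),(4.5,-H,55),(12.5,-H,55)]
print(proj(C,np.array([slot(*WOOD,l) for l in loc])).round(0).tolist())
# next: drainer view, tool down yaw 76, TCP such that camera looks at drainer from robot side
R=tilt(0,76); p=np.array([500.,310.,260.]); print(rows(st["tool_pos"],Ro.from_rotvec(st["orientation"]),p,R).tolist())
C2=cam("wrist",dict(tool_pos=p,orientation=R.as_rotvec())); print(C2[2],proj(C2,[[455,317,130],[459,308,30],[519,302,130],[391,332,130]]).round())
E
```

```text
[568.07968316  69.7916454  140.0121206 ] [-0.37 -0.59 -0.79  1.    0.5   1.13]
[[232.0, 79.0], [246.0, 79.0], [260.0, 89.0], [270.0, 89.0], [231.0, 304.0], [244.0, 305.0], [258.0, 295.0], [269.0, 295.0]]
[-1.702, 6.005, 3.0, -6.888, 2.701, 12.87]
[424.09046107 328.65282451 394.5544023 ] [[250. 140.]
 [245. 135.]
 [251. 206.]
 [249.  64.]]
```

Call:
{"fn": "play_rows", "kwargs": {"moves": [[-0.2, 0, 1.2, -1, 0.3, 1.5, 1], [-0.6, 1.5, 2.2, -2, 0.8, 3.5, 1], [-1, 3, 2.2, -3.5, 1.4, 6, 1], [-1.4, 4.5, 2.2, -5, 2, 9, 1], [-1.7, 6, 2.15, -6.89, 2.7, 12.87, 1], [-1.7, 6, 2.15, -6.89, 2.7, 12.87, 1], [-1.7, 6, 2.15, -6.89, 2.7, 12.87, 1], [-1.7, 6, 2.15, -6.89, 2.7, 12.87, 1], [-1.7, 6, 2.15, -6.89, 2.7, 12.87, 1], [-1.7, 6, 2.15, -6.89, 2.7, 12.87, 1]]}}

```text
clock: 17.32
tool_pos: [499.8, 309.1, 225.9]
orientation: [0.388, 3.116, 0.002]
wrist_force: [-0.3, 0.4, -0.3]
grip_width: 1.0
grasp_force: 0.0
```

```bash
python3 - <<'E'
from pose import *
im,C,st=grab("wrist","w12"); np.save("w12.npy",np.r_[st["tool_pos"],st["orientation"]]); print(st["tool_pos"],st["qpos"].round(2))
c=[455,317]; print(proj(C,[[455,317,138],[391,332,138],[519,302,138]]).round())
w=cv2.imread("pics/w11.png")[60:320,215:290]   # 260x75
o=np.zeros((600,800,3),np.uint8)
A=cv2.resize(w[:,:],None,fx=2.3,fy=2.3,interpolation=cv2.INTER_CUBIC)
# wood: two halves at 4.5x
B1=cv2.resize(cv2.imread("pics/w11.png")[65:125,215:290],None,fx=4.6,fy=4.6,interpolation=cv2.INTER_CUBIC)
B2=cv2.resize(cv2.imread("pics/w11.png")[270:330,215:290],None,fx=4.6,fy=4.6,interpolation=cv2.INTER_CUBIC)
o[:B1.shape[0],:B1.shape[1]]=B1; o[300:300+B2.shape[0],:B2.shape[1]]=B2
D=cv2.resize(im[0:290,160:380],None,fx=2.0,fy=2.0,interpolation=cv2.INTER_CUBIC); o[:D.shape[0],355:355+D.shape[1]]=D
cv2.imwrite("pics/z12.png",o)
E
```

```text
[499.84311327 309.1207397  225.92409558] [0.33 0.06 0.03 1.54 0.   0.58]
[[250. 146.]
 [247.  55.]
 [251. 222.]]
```

View pics/z12.png

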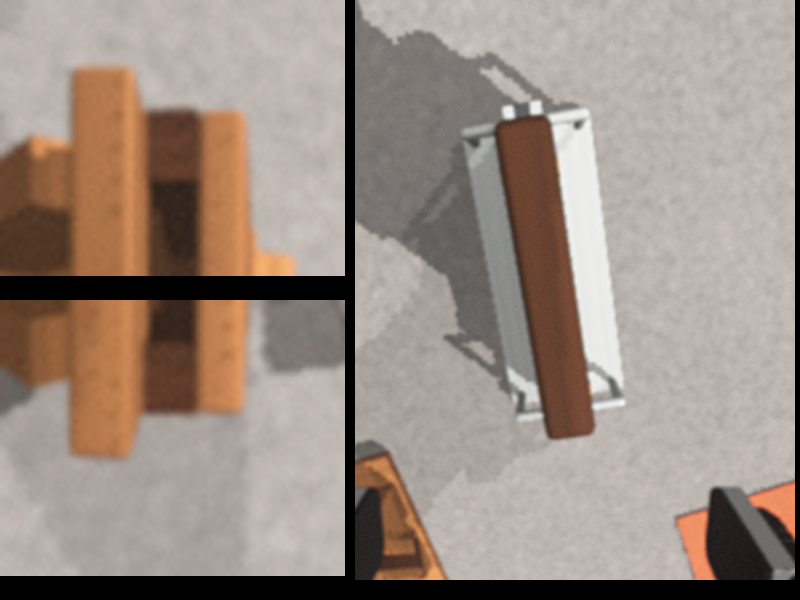

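Left: wooden slot corners at both ends; right: steel scraper's bar from (524,120) to (570,436) in the enlarged picture, with the drainer under it. I'll compute both poses.

```bash
python3 - <<'E'
from pose import *
np.set_printoptions(suppress=True,precision=1)
C=load("w11.npy"); H=81
loc=[(-14.5,H,75),(-4.5,H,75),(4.5,H,55),(12.5,H,55),(-14.5,-H,75),(-4.5,-H,75),(4.5,-H,55),(12.5,-H,55)]
z=np.array([(72,67),(132,67),(200,112),(245,112),(72,158),(130,158),(197,112),(243,112)],float)
uv=np.c_[215+(z[:,0]+.5)/4.6-.5,np.r_[[65]*4,[270]*4]+(z[:,1]+.5)/4.6-.5]
print("wood",*fit(C,uv,loc,35))
C=load("w12.npy")
f=lambda p:np.c_[160+(np.array(p,float)[:,0]-355+.5)/2-.5,(np.array(p,float)[:,1]+.5)/2-.5]
b=onz(C,f([(497,122),(551,118),(547,438),(594,433)]),138); print(b,"centre",b.mean(0)); 
for i,j in((0,2),(1,3)): d=b[i]-b[j]; print("len",np.hypot(*d[:2]),"yaw",np.degrees(np.arctan2(d[0],-d[1]))) 
for zz in(10,67): r=onz(C,f([(463,132),(590,110),(516,418),(625,402)]),zz); print(zz,r,r.mean(0),[np.degrees(np.arctan2((r[i]-r[i+2])[0],-(r[i]-r[i+2])[1])) for i in(0,1)])
E
```

```text
wood [630.3 108.1] 4.537549093170443 [[ 0.4 -0.2]
 [-0.3 -0.6]
 [ 0.2 -0.5]
 [-0.2 -0.7]
 [ 0.6  0.1]
 [-0.4  0.6]
 [-0.   0.5]
 [-0.2  0.8]]
[[391.5 319.3 138. ]
 [395.  338.7 138. ]
 [516.6 306.5 138. ]
 [519.3 326.7 138. ]] centre [455.6 322.8 138. ]
len 125.71690924305172 yaw -95.85589091702451
len 124.81933421552372 yaw -95.51735490275227
10 [[373.  293.6  10. ]
 [379.8 367.   10. ]
 [550.5 277.2  10. ]
 [557.4 350.5  10. ]] [465.2 322.1  10. ] [np.float64(-95.2918629034653), np.float64(-95.31671798078004)]
67 [[381.3 299.3  67. ]
 [387.  360.8  67. ]
 [530.  285.5  67. ]
 [535.7 346.9  67. ]] [458.5 323.1  67. ] [np.float64(-95.2918629034653), np.float64(-95.31671798078004)]
```

```bash
sed -i 's/^GREEN=.*/GREEN=(np.array([612.9,-103.3]),-6.5,25); WOOD=(np.array([630.3,108.1]),4.54,35); DR=(np.array([455.6,322.8]),84.4,0)/' pose.py; python3 - <<'E'
from pose import *
for z in(140,88): print(gp(DR,(0,0,z),-30))
E
```

```text
[-0.969, 0.332, -1.484, -1.04, -5.901, 1.675]
[-0.969, 0.332, -2.784, -1.04, -5.901, 1.675]
```

Call:
{"fn": "play_rows", "kwargs": {"moves": [[-0.97, 0.33, -0.5, -1.04, -5.9, 1.68, 1], [-0.97, 0.33, -0.5, -1.04, -5.9, 1.68, 1], [-0.97, 0.33, -0.8, -1.04, -5.9, 1.68, 1], [-0.97, 0.33, -1.48, -1.04, -5.9, 1.68, 1], [-0.97, 0.33, -1.48, -1.04, -5.9, 1.68, 1], [-0.97, 0.33, -1.48, -1.04, -5.9, 1.68, 1]]}}

```text
clock: 18.12
tool_pos: [462.0, 322.6, 167.9]
orientation: [0.127, 2.615, -0.035]
wrist_force: [0.5, 0.1, 0.2]
grip_width: 0.997
grasp_force: 0.0
```

```bash
python3 - <<'E'
from pose import *
im,C,st=grab("wrist","w13"); print(st["tool_pos"].round(1),st["qpos"].round(2)); print(gp(DR,(0,0,88),-30,st))
hsv=cv2.cvtColor(im,cv2.COLOR_BGR2HSV); m=cv2.inRange(hsv,(0,100,40),(12,255,140)); m=cv2.morphologyEx(m,cv2.MORPH_OPEN,np.ones((3,3))); n,l,s,c=cv2.connectedComponentsWithStats(m)
for i in range(1,n):
    if s[i,4]>300: print(s[i],c[i].round())
for r in(120,160,200,240,280): x=np.where(l[r]==1+s[1:,4].argmax())[0]; print(r,x.min() if len(x) else None,x.max() if len(x) else None)
X=np.array([slot(*DR,(dx,y,z)) for y in(65,-65) for dx in(-11,11) for z in(74,102)]); print(proj(C,X).round(0).tolist())
E
```

```text
[462.  322.6 167.9] [ 0.53 -0.52 -0.67  0.98 -0.3   0.56]
[-0.023, -0.009, -1.335, 0.01, -0.0, -0.004]
[ 228   82   45  174 6235] [251. 162.]
[131 195  27  37 387] [142. 211.]
[138 211  32  45 374] [157. 235.]
120 229 272
160 233 270
200 236 269
240 240 267
280 None None
[[231.0, 76.0], [227.0, 106.0], [275.0, 76.0], [278.0, 106.0], [240.0, 228.0], [239.0, 258.0], [267.0, 228.0], [268.0, 258.0]]
```

Call:
{"fn": "play_rows", "kwargs": {"moves": [[-0.02, -0.01, -0.4, 0, 0, 0, 1], [-0.02, -0.01, -0.8, 0, 0, 0, 1], [-0.02, -0.01, -1.1, 0, 0, 0, 1], [-0.02, -0.01, -1.33, 0, 0, 0, 1], [-0.02, -0.01, -1.33, 0, 0, 0, 1], [-0.02, -0.01, -1.33, 0, 0, 0, 0.5], [-0.02, -0.01, -1.33, 0, 0, 0, 0.2], [-0.02, -0.01, -1.33, 0, 0, 0, 0], [-0.02, -0.01, -1.33, 0, 0, 0, 0], [-0.02, -0.01, -1.33, 0, 0, 0, 0], [-0.02, -0.01, -1.33, 0, 0, 0, 0], [-0.02, -0.01, -1.33, 0, 0, 0, 0]]}}

```text
clock: 19.68
tool_pos: [460.5, 322.4, 113.3]
orientation: [0.125, 2.616, -0.036]
wrist_force: [-0.3, -0.5, 4.1]
grip_width: 0.25
grasp_force: 59.2
```

Call:
{"fn": "play_rows", "kwargs": {"moves": [[0, 0, 0.2, 0, 0, 0, 0], [0, 0, 0.5, 0, 0, 0, 0], [0, 0, 0.8, 0, 0, 0, 0], [0, 0, 1.2, 0, 0, 0, 0], [0, 0, 1.6, 0, 0, 0, 0], [0, 0, 2.1, 0, 0, 0, 0], [0, 0, 2.6, 0, 0, 0, 0], [0, 0, 3.1, 0, 0, 0, 0], [0, 0, 3.1, 0, 0, 0, 0], [0, 0, 3.1, 0, 0, 0, 0]]}}

```text
clock: 20.92
tool_pos: [460.0, 322.2, 236.2]
orientation: [0.124, 2.617, -0.037]
wrist_force: [0.2, 0.7, -2.0]
grip_width: 0.252
grasp_force: 58.8
```

```bash
python3 - <<'E'
from pose import *
im,C,st=grab("wrist","w14"); np.save("w14.npy",np.r_[st["tool_pos"],st["orientation"]])
print(st["tool_pos"].round(1),st["qpos"].round(2),st["wrist_force"].round(1),st["grip_width"],st["grasp_force"])
print("home g",gp(DR,(0,0,88),-30,st))
for z in(224,192): print(z,gp(WOOD,(0,0,z),-30,st))
hsv=cv2.cvtColor(im,cv2.COLOR_BGR2HSV); m=cv2.inRange(hsv,(0,100,30),(12,255,150)); m[:,:200]=0; m[:,310:]=0
for r in range(60,270,10): x=np.where(m[r])[0]; print(r,(x.min(),x.max(),len(x)) if len(x) else 0,im[r,252].tolist(),im[r,240].tolist())
X=np.array([slot(st["tool_pos"][:2]*0,0,0,(0,0,0))]); 
# predicted corners for a centred hold, in tool frame
f=Ro.from_rotvec(st["orientation"])*Ro.from_euler("y",30,degrees=True); G=st["tool_pos"]-11*Ro.from_rotvec(st["orientation"]).as_matrix()[:,2]
for n,p in(("edge corner",(65,0,114)),("bar low",(65,0,14)),("bar top",(65,0,-14)),("far top",(-65,0,-14))): print(n,proj(C,G+f.apply(p)).round(1))
E
```

```text
[460.  322.2 236.2] [ 0.54 -0.52 -0.55  1.11 -0.3   0.56] [ 0.2  0.7 -2. ] 0.25164495819764576 58.7543123960495
home g [0.027, 0.002, -3.043, 0.032, -0.024, -0.022]
224 [1.203, -5.732, -0.613, 5.329, -5.45, -15.461]
192 [1.66, -5.696, -1.268, 5.329, -5.45, -15.461]
60 0 [156, 158, 158] [147, 150, 149]
70 0 [163, 165, 163] [148, 149, 150]
80 0 [160, 163, 162] [146, 149, 147]
90 0 [158, 160, 160] [146, 149, 147]
100 0 [159, 164, 162] [147, 149, 148]
110 0 [161, 162, 162] [147, 150, 148]
120 0 [163, 165, 166] [149, 152, 150]
130 0 [158, 161, 159] [229, 231, 230]
140 0 [157, 159, 158] [182, 188, 194]
150 0 [154, 157, 157] [176, 178, 176]
160 (np.int64(229), np.int64(278), 48) [45, 55, 76] [45, 55, 78]
170 (np.int64(227), np.int64(281), 50) [48, 58, 83] [40, 50, 72]
180 (np.int64(225), np.int64(283), 59) [43, 55, 78] [41, 54, 79]
190 (np.int64(224), np.int64(284), 61) [39, 50, 77] [43, 55, 79]
200 (np.int64(223), np.int64(285), 63) [38, 52, 78] [41, 52, 79]
210 (np.int64(222), np.int64(285), 64) [46, 60, 93] [44, 59, 92]
220 (np.int64(224), np.int64(284), 61) [38, 51, 80] [44, 56, 82]
230 (np.int64(226), np.int64(283), 58) [37, 51, 79] [43, 53, 83]
240 (np.int64(227), np.int64(282), 56) [41, 51, 80] [39, 51, 81]
250 (np.int64(229), np.int64(281), 53) [38, 49, 78] [41, 55, 81]
260 (np.int64(229), np.int64(280), 52) [35, 49, 77] [39, 53, 79]
edge corner [[253.8  42.7]]
bar low [[253.3 145.2]]
bar top [[253.  203.2]]
far top [[253.9 333. ]]
```

```bash
python3 - <<'E'
from h import *
im=cv2.imread("pics/w14.png")
for r in range(26,66,3): print(r,im[r,242:266,1].tolist())
print([im[r,254,1] for r in range(140,216,2)])
im7=cv2.imread("pics/w7.png"); print("plastic",[im7[r,254].tolist() for r in range(184,260,5)])
E
```

```text
26 [193, 236, 242, 241, 242, 243, 242, 224, 162, 138, 147, 151, 152, 151, 151, 142, 165, 222, 239, 242, 242, 242, 244, 245]
29 [190, 235, 241, 241, 242, 243, 245, 234, 169, 135, 143, 153, 152, 151, 147, 144, 170, 224, 240, 241, 241, 242, 245, 248]
32 [179, 228, 241, 241, 241, 242, 245, 237, 171, 130, 145, 150, 152, 153, 150, 145, 170, 226, 240, 242, 242, 243, 245, 247]
35 [178, 224, 240, 242, 241, 242, 246, 239, 173, 132, 142, 154, 154, 154, 148, 146, 172, 224, 240, 242, 242, 242, 245, 247]
38 [170, 216, 240, 242, 241, 243, 245, 239, 173, 133, 146, 150, 150, 152, 149, 146, 171, 226, 240, 242, 241, 242, 244, 246]
41 [169, 211, 238, 241, 241, 243, 245, 239, 174, 134, 146, 151, 153, 153, 148, 145, 173, 226, 241, 242, 242, 243, 243, 246]
44 [167, 210, 239, 242, 241, 242, 246, 240, 175, 128, 143, 151, 153, 152, 150, 142, 174, 227, 240, 241, 243, 242, 244, 245]
47 [161, 202, 236, 244, 241, 242, 244, 237, 179, 145, 153, 161, 159, 157, 150, 147, 170, 226, 240, 243, 242, 242, 244, 245]
50 [156, 198, 238, 242, 241, 241, 244, 237, 193, 157, 157, 162, 160, 158, 155, 148, 173, 226, 241, 242, 241,
[... 744 characters left out ...]
.uint8(166), np.uint8(147), np.uint8(61), np.uint8(54), np.uint8(51), np.uint8(56), np.uint8(55), np.uint8(57), np.uint8(56), np.uint8(55), np.uint8(58), np.uint8(54), np.uint8(55), np.uint8(55), np.uint8(52), np.uint8(54), np.uint8(56), np.uint8(53), np.uint8(51), np.uint8(51), np.uint8(51), np.uint8(49), np.uint8(50), np.uint8(51), np.uint8(54), np.uint8(57), np.uint8(59), np.uint8(60), np.uint8(58), np.uint8(56), np.uint8(54)]
plastic [[247, 249, 251], [250, 251, 253], [74, 146, 247], [70, 147, 248], [71, 149, 249], [69, 149, 250], [72, 154, 250], [70, 154, 251], [71, 154, 251], [70, 154, 251], [74, 160, 252], [79, 170, 254], [79, 167, 253], [64, 143, 247], [63, 140, 246], [63, 140, 246]]
```

```bash
python3 - <<'E'
from kin import ik
from pose import *
st=arm.observe(); p0=st["tool_pos"]; R0=Ro.from_rotvec(st["orientation"])
r=np.array(gp(WOOD,(0.3,1,224),-30,st)); print(r.tolist(), gp(WOOD,(0.3,1,224-34),-30,st))
cor=np.array([(y,x,z) for y in(65,-65) for x in(0,) for z in(115,)],float)
for f in np.arange(0,1.01,.125):
    R=Ro.from_rotvec(np.radians(r[3:]*5*f))*R0; p=p0+40*r[:3]*f+[0,0,40*1.0*min(1,4*f,4*(1-f))]; z=R.as_matrix()[:,2]
    C=p-11*z+(R*Ro.from_euler("y",30,degrees=True)).apply(cor); q,e=ik(p,z); print(round(f,2),p.round(0),C.round(0).tolist(),round(e,3),q.round(2))
E
```

```text
[1.211, -5.704, -0.596, 5.328, -5.458, -15.462] [1.697, -5.666, -1.292, 5.328, -5.458, -15.462]
0.0 [460. 322. 236.] [[389.0, 328.0, 130.0], [519.0, 316.0, 130.0]] 0.0 [ 0.54 -0.5  -0.52  1.11 -0.3 ]
0.12 [466. 294. 253.] [[404.0, 317.0, 144.0], [530.0, 283.0, 150.0]] 0.0 [ 0.51 -0.57 -0.56  1.11 -0.34]
0.25 [472. 265. 270.] [[422.0, 305.0, 160.0], [540.0, 249.0, 170.0]] 0.0 [ 0.48 -0.62 -0.58  1.12 -0.39]
0.38 [478. 237. 267.] [[443.0, 290.0, 157.0], [548.0, 215.0, 171.0]] 0.0 [ 0.45 -0.67 -0.63  1.09 -0.43]
0.5 [484. 208. 264.] [[465.0, 272.0, 156.0], [556.0, 180.0, 170.0]] 0.0 [ 0.42 -0.71 -0.68  1.07 -0.48]
0.62 [490. 179. 261.] [[489.0, 251.0, 156.0], [562.0, 145.0, 170.0]] 0.0 [ 0.39 -0.73 -0.71  1.06 -0.52]
0.75 [496. 151. 258.] [[514.0, 227.0, 158.0], [567.0, 109.0, 169.0]] 0.0 [ 0.35 -0.74 -0.73  1.05 -0.56]
0.88 [502. 122. 235.] [[539.0, 200.0, 141.0], [571.0, 74.0, 147.0]] 0.0 [ 0.31 -0.75 -0.79  1.01 -0.6 ]
1.0 [508.  94. 212.] [[563.0, 169.0, 125.0], [573.0, 39.0, 125.0]] 0.0 [ 0.27 -0.73 -0.83  0.97 -0.62]
```

Call:
{"fn": "play_rows", "kwargs": {"moves": [[0.15, -0.7, 0.43, 0.67, -0.68, -1.93, 0], [0.3, -1.43, 0.85, 1.33, -1.36, -3.87, 0], [0.45, -2.14, 0.78, 2, -2.05, -5.8, 0], [0.6, -2.85, 0.7, 2.66, -2.73, -7.73, 0], [0.76, -3.57, 0.63, 3.33, -3.41, -9.66, 0], [0.91, -4.28, 0.55, 4, -4.09, -11.6, 0], [1.06, -4.99, 0, 4.66, -4.78, -13.53, 0], [1.21, -5.7, -0.3, 5.33, -5.46, -15.46, 0], [1.21, -5.7, -0.6, 5.33, -5.46, -15.46, 0], [1.21, -5.7, -0.6, 5.33, -5.46, -15.46, 0], [1.21, -5.7, -0.6, 5.33, -5.46, -15.46, 0], [1.21, -5.7, -0.6, 5.33, -5.46, -15.46, 0]]}}

```text
clock: 22.48
tool_pos: [508.8, 94.8, 213.7]
orientation: [1.742, 1.593, 0.119]
wrist_force: [0.8, -0.0, -1.5]
grip_width: 0.249
grasp_force: 59.2
```

```bash
python3 - <<'E'
from pose import *
st=arm.observe(); print(st["tool_pos"].round(1),st["qpos"].round(2),st["wrist_force"].round(1)); print(gp(WOOD,(0.3,1,224),-30,st),gp(WOOD,(0.3,1,190),-30,st))
E
```

```text
[508.8  94.8 213.7] [ 0.27 -0.72 -0.81  0.97 -0.62  1.76] [ 0.8 -0.  -1.5]
[-0.013, -0.023, -0.046, 0.01, 0.024, -0.009] [0.473, 0.016, -0.742, 0.01, 0.024, -0.009]
```

Call:
{"fn": "play_rows", "kwargs": {"moves": [[0.23, 0, -0.37, 0, 0.02, 0, 0], [0.47, 0.015, -0.74, 0, 0.02, 0, 0], [0.47, 0.015, -0.74, 0, 0.02, 0, 0], [0.47, 0.015, -0.74, 0, 0.02, 0, 0]]}}

```text
clock: 22.98
tool_pos: [527.4, 95.0, 184.1]
orientation: [1.743, 1.594, 0.116]
wrist_force: [-0.8, -0.4, -2.0]
grip_width: 0.249
grasp_force: 59.1
```

```bash
python3 - <<'E'
from pose import *
im,C,st=grab("wrist","w15"); cv2.imwrite("pics/s15.png",arm.camera("scene")[:,:,::-1])
print(st["tool_pos"].round(1),st["wrist_force"].round(1),gp(WOOD,(0.3,1,190),-30,st))
for l in[(-14.5,81,75),(-4.5,81,75),(-4.5,69,75),(4.5,81,55),(4.5,69,55),(12.5,81,55),(-4.5,66,75),(4.5,66,55),(0,65,77)]: print(l,proj(C,slot(*WOOD,l)).round(1))
for r in range(20,120,8): print(r,["%d,%d"%(im[r,c,0],im[r,c,2]) for c in range(222,296,3)])
E
```

```text
[527.4  95.  184.1] [-0.8 -0.4 -2. ] [0.007, 0.01, -0.002, 0.011, 0.001, 0.003]
(-14.5, 81, 75) [[229.2  13.1]]
(-4.5, 81, 75) [[246.6  13.1]]
(-4.5, 69, 75) [[247.   35.9]]
(4.5, 81, 55) [[261.7   3.2]]
(4.5, 69, 55) [[261.3  24.8]]
(12.5, 81, 55) [[274.6   3.2]]
(-4.5, 66, 75) [[247.1  41.2]]
(4.5, 66, 55) [[261.3  29.9]]
(0, 65, 77) [[254.5  44.2]]
20 ['71,174', '69,166', '63,159', '79,191', '84,201', '86,206', '85,201', '88,207', '86,206', '50,114', '50,112', '47,109', '51,116', '66,149', '93,209', '95,215', '109,228', '125,244', '128,249', '140,151', '141,153', '135,148', '141,154', '184,198', '209,223']
28 ['57,138', '57,137', '58,144', '75,181', '84,200', '85,204', '87,205', '87,206', '86,204', '38,84', '41,83', '41,82', '39,81', '68,155', '95,208', '98,216', '106,229', '131,248', '128,244', '133,143', '137,150', '137,150', '133,145', '197,210', '206,221']
36 ['54,134', '57,137', '59,145', '70,172', '85,199', '86,201', '84,204', '87,205', '84,206', '40,86', '41,84', '37,78', '44,90', '68,158', '95,210', '98,218', '106,229', '125,246', '129,239', '132,141', '131,142', '140,150'
[... 1990 characters left out ...]
', '232,232', '232,233', '52,95', '91,208', '101,225', '109,233', '125,246', '130,222', '138,150', '138,150', '142,154', '196,209', '212,225', '235,241', '92,103']
108 ['68,166', '73,178', '73,179', '70,171', '58,143', '70,170', '79,185', '85,201', '99,229', '100,159', '229,232', '226,231', '62,107', '93,212', '99,224', '112,236', '119,244', '128,193', '133,144', '135,149', '161,174', '199,214', '217,228', '238,245', '237,244']
116 ['69,167', '73,179', '77,181', '74,173', '70,166', '73,175', '78,186', '89,202', '93,215', '131,182', '228,229', '228,231', '79,116', '94,214', '104,228', '116,240', '122,244', '132,173', '131,143', '133,144', '173,188', '203,216', '227,235', '246,251', '247,251']
```

Gap at columns 248–260, blade at 252–256: centred, with about 1–2 mm to shift along y. I'll slide it in.

Call:
{"fn": "play_rows", "kwargs": {"moves": [[0, 0.03, 0, 0, 0, 0, 0], [0.07, 0.035, -0.1, 0, 0, 0, 0], [0.14, 0.04, -0.2, 0, 0, 0, 0], [0.215, 0.045, -0.31, 0, 0, 0, 0], [0.285, 0.05, -0.41, 0, 0, 0, 0], [0.36, 0.055, -0.51, 0, 0, 0, 0], [0.43, 0.06, -0.615, 0, 0, 0, 0], [0.43, 0.06, -0.615, 0, 0, 0, 0]]}}

```text
clock: 24.08
tool_pos: [544.5, 97.1, 158.0]
orientation: [1.744, 1.594, 0.115]
wrist_force: [0.3, 0.2, -2.0]
grip_width: 0.254
grasp_force: 59.1
```

```bash
python3 - <<'E'
from pose import *
st=arm.observe(); print(st["tool_pos"].round(1),st["wrist_force"].round(1),st["ft_torque"].round(2)); [print(z,gp(WOOD,(0.3,2,z),-30,st)) for z in(160,118,113)]
E
```

```text
[544.5  97.1 158. ] [ 0.3  0.2 -2. ] [ 0.64  0.7  -0.04]
160 [0.007, 0.016, 0.035, 0.013, -0.016, 0.009]
118 [0.608, 0.064, -0.825, 0.013, -0.016, 0.009]
113 [0.679, 0.07, -0.927, 0.013, -0.016, 0.009]
```

Call:
{"fn": "play_rows", "kwargs": {"moves": [[0.07, 0.02, -0.07, 0, 0, 0, 0], [0.14, 0.03, -0.17, 0, 0, 0, 0], [0.21, 0.03, -0.27, 0, 0, 0, 0], [0.28, 0.04, -0.36, 0, 0, 0, 0], [0.35, 0.04, -0.46, 0, 0, 0, 0], [0.42, 0.05, -0.56, 0, 0, 0, 0], [0.49, 0.05, -0.66, 0, 0, 0, 0], [0.55, 0.06, -0.75, 0, 0, 0, 0], [0.61, 0.06, -0.825, 0, 0, 0, 0], [0.61, 0.06, -0.825, 0, 0, 0, 0]]}}

```text
clock: 25.32
tool_pos: [568.9, 99.6, 125.2]
orientation: [1.744, 1.594, 0.115]
wrist_force: [-0.4, -1.2, -2.1]
grip_width: 0.251
grasp_force: 59.1
```

Call:
{"fn": "play_rows", "kwargs": {"moves": [[0.014, 0, -0.02, 0, 0, 0, 0], [0.028, 0, -0.04, 0, 0, 0, 0], [0.028, 0, -0.04, 0, 0, 0, 0]]}}

```text
clock: 25.7
tool_pos: [570.1, 99.7, 124.0]
orientation: [1.743, 1.594, 0.116]
wrist_force: [-0.3, -0.1, -2.4]
grip_width: 0.251
grasp_force: 59.1
```

Call:
{"fn": "play_rows", "kwargs": {"moves": [[0.014, 0, -0.02, 0, 0, 0, 0], [0.028, 0, -0.04, 0, 0, 0, 0], [0.028, 0, -0.04, 0, 0, 0, 0]]}}

```text
clock: 26.08
tool_pos: [571.2, 99.6, 122.3]
orientation: [1.744, 1.594, 0.115]
wrist_force: [0.4, -0.1, -1.3]
grip_width: 0.249
grasp_force: 59.1
```

Call:
{"fn": "play_rows", "kwargs": {"moves": [[0.014, 0, -0.02, 0, 0, 0, 0], [0.014, 0, -0.02, 0, 0, 0, 0]]}}

```text
clock: 26.32
tool_pos: [571.8, 99.6, 121.5]
orientation: [1.744, 1.594, 0.115]
wrist_force: [0.0, 0.5, -2.5]
grip_width: 0.248
grasp_force: 59.1
```

Call:
{"fn": "play_rows", "kwargs": {"moves": [[0.014, 0, -0.02, 0, 0, 0, 0], [0.014, 0, -0.02, 0, 0, 0, 0]]}}

```text
clock: 26.58
tool_pos: [572.3, 99.5, 121.5]
orientation: [1.743, 1.593, 0.115]
wrist_force: [-8.2, -0.7, 4.8]
grip_width: 0.249
grasp_force: 60.7
```

Call:
{"fn": "play_rows", "kwargs": {"moves": [[0.014, 0, -0.02, 0, 0, 0, 0], [0.014, 0, -0.02, 0, 0, 0, 0]]}}

```text
clock: 26.82
tool_pos: [572.7, 99.5, 121.7]
orientation: [1.742, 1.593, 0.114]
wrist_force: [-21.7, 2.2, 16.3]
grip_width: 0.25
grasp_force: 63.2
```

Call:
{"fn": "play_rows", "kwargs": {"moves": [[-0.01, 0, 0.015, 0, 0, 0, 0], [-0.01, 0, 0.015, 0, 0, 0, 0.4], [-0.01, 0, 0.015, 0, 0, 0, 0.7], [-0.01, 0, 0.015, 0, 0, 0, 0.7], [-0.01, 0, 0.015, 0, 0, 0, 0.7], [-0.01, 0, 0.015, 0, 0, 0, 0.7]]}}

```text
clock: 27.58
tool_pos: [572.6, 99.6, 120.6]
orientation: [1.744, 1.594, 0.116]
wrist_force: [0.9, 0.3, 1.2]
grip_width: 0.7
grasp_force: 0.0
```

```bash
python3 - <<'E'
from pose import *
im,C,st=grab("wrist","w16"); print(st["tool_pos"].round(1),st["wrist_force"].round(1),st["grip_width"])
print(gp(WOOD,(0.3,2,160),-30,st),gp(WOOD,(0.3,2,215),-30,st))
hsv=cv2.cvtColor(im,cv2.COLOR_BGR2HSV); m=cv2.inRange(hsv,(0,100,30),(12,255,150)); m[:,:190]=0; m[:,310:]=0;m=cv2.morphologyEx(m,cv2.MORPH_OPEN,np.ones((3,3))); n,l,s,c=cv2.connectedComponentsWithStats(m); i=1+s[1:,4].argmax(); print(s[i])
for r in range(140,270,12): x=np.where(l[r]==i)[0]; print(r,x.min() if len(x) else 0,x.max() if len(x) else 0)
print(proj(C,np.array([slot(*WOOD,(dx,y,z)) for y in(65,-65) for dx in(-13.5,8.5) for z in(100,128)])).round().tolist())
E
```

```text
[572.6  99.6 120.6] [0.9 0.3 1.2] 0.6996908640209681
[-0.694, -0.046, 0.971, 0.011, -0.006, 0.009] [-1.481, -0.108, 2.097, 0.011, -0.006, 0.009]
[  190     9    85   327 12368]
140 211 261
152 197 259
164 190 269
176 190 272
188 192 270
200 206 270
212 202 270
224 208 269
236 210 268
248 214 267
260 216 266
[[216.0, 152.0], [208.0, 211.0], [276.0, 152.0], [280.0, 211.0], [235.0, 294.0], [233.0, 336.0], [265.0, 294.0], [267.0, 336.0]]
```

Call:
{"fn": "play_rows", "kwargs": {"moves": [[-0.17, -0.01, 0.24, 0, 0, 0, 0.7], [-0.35, -0.02, 0.49, 0, 0, 0, 0.7], [-0.7, -0.05, 0.98, 0, 0, 0, 0.9], [-1.1, -0.08, 1.55, 0, 0, 0, 1], [-1.48, -0.1, 2.1, 0, 0, 0, 1], [-1.48, -0.1, 2.1, 0, 0, 0, 1], [-1.48, -0.1, 2.1, 0, 0, 0, 1]]}}

```text
clock: 28.5
tool_pos: [513.4, 95.7, 204.3]
orientation: [1.743, 1.594, 0.116]
wrist_force: [-0.2, -0.0, -0.2]
grip_width: 1.001
grasp_force: 0.0
```

```bash
python3 - <<'E'
from pose import *
im,C,st=grab("wrist","w17"); print(st["clock"],st["tool_pos"].round(1),st["wrist_force"].round(1))
sc=arm.camera("scene")[:,:,::-1].copy(); cv2.imwrite("pics/s17.png",sc); top=arm.camera("top")[:,:,::-1].copy(); cv2.imwrite("pics/t17.png",top)
def blobs(im,lo,hi,box,mn=15):
    m=cv2.inRange(cv2.cvtColor(im,cv2.COLOR_BGR2HSV),lo,hi); k=np.zeros_like(m); x0,y0,x1,y1=box; k[y0:y1,x0:x1]=m[y0:y1,x0:x1]
    n,l,s,c=cv2.connectedComponentsWithStats(k); return [(s[i].tolist(),c[i].round(1).tolist()) for i in range(1,n) if s[i,4]>mn]
S=cam("scene"); old=cv2.imread("pics/scene0.png")
bar=lambda St,hy,z0,z1:proj(S,np.array([slot(*St,(-3+dx,y,z)) for y in(hy,-hy) for dx in(-11,11) for z in(z0,z1)]))
for n,St,a in(("green/plastic",GREEN,(45,92,120)),("wood/steel",WOOD,(65,100,128))): b=bar(St,*a); print(n,"expected box",b.min(0).round(1),b.max(0).round(1))
print("orange",blobs(sc,(3,200,150),(14,255,255),(180,100,340,260)))
print("dark wood",blobs(sc,(0,80,30),(13,255,125),(180,100,340,260)))
d=cv2.absdiff(sc,old).max(2)>40
for n,b in(("steamer",(95,205,172,268)),("shaker",(208,146,236,192)),("scale",(296,193,362,240))): print(n,int(d[b[1]:b[3],b[0]:b[2]].sum()))
E
```

```text
28.5 [513.4  95.7 204.3] [-0.2 -0.  -0.2]
green/plastic expected box [213.1 171. ] [247.2 192.6]
wood/steel expected box [259.6 143.1] [294.1 169.9]
orange [([215, 172, 32, 19, 293], [231.4, 180.6]), ([292, 203, 8, 8, 21], [295.1, 207.2])]
dark wood [([261, 144, 32, 25, 311], [276.6, 155.9]), ([260, 178, 53, 40, 576], [279.8, 198.5])]
steamer 26
shaker 365
scale 0
```

Call:
{"fn": "play_rows", "kwargs": {"moves": [[0, 0.5, 1, 0, 0, 0, 1], [0, 2, 2, 0, 0, 0, 1], [0, 3.5, 2, 0, 0, 0, 1], [0, 5, 2, 0, 0, 0, 1], [0, 6, 2, 0, 0, 0, 1], [0, 6, 2, 0, 0, 0, 1], [0, 6, 2, 0, 0, 0, 1]]}}

```text
clock: 29.52
tool_pos: [513.4, 335.3, 283.6]
orientation: [1.743, 1.595, 0.114]
wrist_force: [-0.3, 0.5, -0.2]
grip_width: 1.002
grasp_force: 0.0
```

```bash
python3 - <<'E'
from pose import *
st=arm.observe(); print(st["tool_pos"].round(0),st["wrist_force"].round(1))
sc=arm.camera("scene")[:,:,::-1].copy(); top=arm.camera("top")[:,:,::-1].copy()
for n,a,o,b in(("scene shaker",sc,"scene0",(208,146,236,192)),("top shaker",top,"top0",(226,238,253,266)),("top steamer",top,"top0",(335,202,400,262)),("top scale",top,"top0",(192,118,250,166))):
    A,B=[cv2.cvtColor(x[b[1]:b[3],b[0]:b[2]],cv2.COLOR_BGR2GRAY).astype(np.float32) for x in(a,cv2.imread(f"pics/{o}.png"))]
    print(n,int((abs(A-B)>40).sum()),"mean",A.mean().round(),B.mean().round())
    t=B[4:-4,4:-4]; r=cv2.matchTemplate(A,t,cv2.TM_CCOEFF_NORMED); print("shift",np.array(cv2.minMaxLoc(r)[3])-4,r.max())
E
```

```text
[513. 335. 284.] [-0.3  0.5 -0.2]
scene shaker 98 mean 130.0 129.0
shift [0 0] 0.92461985
top shaker 37 mean 145.0 150.0
shift [0 0] 0.9798498
top steamer 0 mean 143.0 141.0
shift [0 0] 0.9440117
top scale 0 mean 185.0 188.0
shift [0 0] 0.99625754
```

The shaker, steamer and scale haven't moved, and both scrapers are home. Handing in.

```bash
python3 -c "
from plant import arm
print(arm.close_job())"
```

```text
the job is handed in; nothing more can be done
None
```

The plastic scraper is in the green holder and the steel scraper in the wooden one, each slid in until I felt the floor and then released; the steamer, scale and shaker did not move, and I handed the job in at about 30 s.

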